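# Make up the retouching and waxing kits on their fitted boards

### The arm

A 6-joint arm with a two-finger parallel gripper is mounted at the origin on a cart in front of the work surface, level with it; the furniture and walls round the work are solid. World frame = base frame: x ahead of the robot, y to its left, z up, the work surface at z = 0. Lengths are in m, angles in rad, forces in N, time in s.
With the tool pointing down it reaches from about 0.425 to 0.95 m from the base axis. Payload 3.5 kg.
Tool frame: the origin (TCP) lies between the finger pads; the fingertips stand 17 mm ahead of it and the grasp point (between the pads) lies 2 mm behind it; z points along the fingers, y is the direction in which the jaws open and shut (so a half turn about z gives the same grasp; the last joint's range is limited). The gripper opens to 85 mm and grips with 20 to 120 N. Pads are 22 mm wide; open, the fingers measure 114 mm over their backs; the gripper's body (76 mm by 85 mm) begins 54 mm behind the grasp point. The pads swing forward as they close: fully open they stand 13 mm farther back than shut.
Start: joints at [-1.413, 0.286, 1.577, -0, 1.279, -0.15], TCP at [0.205, -0.643, 0.221] pointing down, gripper open.
Joint ranges: [-2.77, 2.77], [-0.9, 2.22], [0.21, 2.48], [-1.53, 4.67], [0.24, 2.81], [-2.84, 2.84]. Speed limits (rad/s): [2.79, 2.79, 3.14, 3.14, 3.14, 3.14].

### API

Orientations are given as a unit quaternion [x, y, z, w].
In Python, from plant import ctrl gives the robot as it stands.
- The arm moves only by the tool carry_out, never from a script. Its argument "commands" is a list of rows, each an object with "delta_pos": the shift along the tool's x, y, z in m, a list of three; "delta_rot": the turn, a rotation vector about the tool's x, y, z in rad, a list of three; "claw": the opening in per cent of the stroke, from 0 (shut) to 100 (fully open). A call has 1 to 8 rows; each row is the pose to reach, as a shift and turn from the pose measured when the call began, along the tool's axes at that moment; what a row does not reach only later rows make up. A row lasts 1/12 s, in which the tool goes at most 41.7 mm and 7.16 degrees, less where a joint would pass 70% of its speed; a pose out of reach is approached as far as the arm can. A call with a gripper value outside its range is refused whole. The fingers move at their own pace and stop on an object; "force" is the grip in N (left out, the last holds). Time passes only in rows, so rows that repeat a pose let the fingers close. It gives the time, the measured TCP pose, the force and the opening at its end, in the units of the state.
- ctrl.get_state(): the state, without advancing time (a new reading comes with each control period).
- ctrl.read_camera(name): name is "scene" or "top" or "wrist"; returns (picture, depth): 420x560x3 uint8, red, green, blue; 420x560 float32, m along the optical axis (not along the pixel's ray), 0 where there is no reading.
- ctrl.camera_info(name): a dict with "fx", "fy", "cx", "cy" (pixels), "k1" (the pictures are not rectified: a ray, as slopes to the right and down, at radius r is drawn at 1 + k1 r^2 times it, then the intrinsics apply), "rvec" (rotation vector, rad) and "tvec" (3), from world to camera coordinates, as OpenCV has them; the wrist camera has in their place "mount" (4x4, takes a point from camera to tool coordinates, whose origin is the TCP and whose axes are the flange's). Camera axes: x right, y down, z forward; pixel columns grow to the right and rows downward; lengths in m; the calibration is good to about 2 mm. A picture is of the moment at which its call begins: read the wrist's pose just before it. camera_info takes no time and is no camera call.
- ctrl.sign_off(): hands the job in, once; it reports no verdict.
The state is a dict: "time": time; "qpos": joint angles; "dq": joint speeds; "joint_efforts": joint torques, N m; "eef_pos": TCP position; "tcp_rot": TCP orientation; "contact_force": force on the tool from outside, world axes, zero at the start; "wrist_torque": the same for the moment, N m; "opening": opening from 0.0 (shut) to 1.0 (fully open).
Only numpy, scipy, OpenCV 4.12 (cv2) and the standard library are available. Lean on these libraries where they do the work, as an engineer would, in place of code of your own. Each camera call takes 0.05 s, during which the arm holds its last target.

### The job

Make up the two kits for the violin from the stock on the bench: on the dark board stand the varnish jar in its round recess and lay the varnish brush across its two saddles; on the pale board lay the red sanding block, the plain cork block (middle) and the beeswax, each flat in the recess cut for it. Keep the varnish jar upright, and leave the rosin and the maple offcut where they are.

Things in the scene. Friction and masses are not known exactly. Their poses are not given: they have to be found in the camera images.
- varnish_jar: closed jar of amber varnish, black lid, paper label; 56 mm across, 87 high, about 0.16 kg; origin at the centre of its underside, z up through the lid. Take it round the body 35 to 65 mm up. It stands in the stock on the bare bench, ahead of the robot; jars far off at the back right are not part of the job
- varnish_brush: slim round varnish brush, red-brown handle, white ferrule, brown bristles; 146 mm long along its y axis (bristles at -y, handle end at +y), 12 mm thick; lies flat, origin at mid-length on its underside; there it is a round rod 12 mm across to grasp
- sanding_block: sanding block wrapped in red sandpaper with bare ends; 32 (x) x 58 (y) x 24 mm high, origin at the centre of its underside; grasp across x
- cork_block: plain brown cork block; 45 (x) x 70 (y) x 30 mm high, origin at the centre of its underside; grasp across x
- beeswax: yellow lump of beeswax, a rounded block 30 (x) x 50 (y) x 22 mm high, origin at the centre of its underside; grasp across x
- retouch_board: dark kit board, fixed on the wool mat, 90 x 208 (y) x 14 mm, origin under its centre. Jar recess: cork-lined, 72 mm across, 8 deep (floor at z=6), centre x=0, y=-60. Brush: two pale flared saddles at y=22 and 86 (12 thick, cheeks to z=40, 20 mm apart at foot, 36 at top); it lies in both along y, either way, middle at x=0, y=54, underside z=24; fingers fit between the saddles (52 mm gap)
- wax_board: pale kit board, fixed on the wool mat, 102 x 201 (y) x 14 mm, origin under its centre. Three grey-lined recesses 8 mm deep (floor at z=6), long sides along x, centred at x=0: sanding block's 74x48 at y=67.5, cork block's 86x61 (largest, middle) at y=-1, beeswax's 66x46 (shortest) at y=-68.5. Each block lies flat, its own y axis along the board's x, either way round
- rosin: round red-brown cake of rosin, 43 mm across, 16 mm high, origin at the centre of its underside; not part of either kit, stays where it is
- maple_block: pale maple offcut, 44 x 76 x 28 mm, origin at the centre of its underside; not part of either kit, stays where it is
Things that resemble listed ones, but are neither listed nor needed, are in the scene too. Leave any blue or turquoise look-alike of the varnish_jar alone.

How it is judged:
At the end, for the whole second after the job is handed in: Jar upright on the floor of the dark board's recess; brush in both saddles (middle within 10 mm across, 15 mm along, 0.25 rad); sanding block, cork and wax flat on the floors of their own recesses in the pale board (15 mm; heights 4 mm, brush 6 mm); all at rest (x of varnish_jar in the frame of retouch_board between -0.012 and 0.012 m and y of varnish_jar in the frame of retouch_board between -0.072 and -0.048 m and z of varnish_jar in the frame of retouch_board between 0.002 and 0.01 m and angle between each of varnish_jar, sanding_block, cork_block, beeswax's own z axis and vertical below 0.12 rad and linear speed of each of varnish_jar, varnish_brush, sanding_block, cork_block, beeswax below 0.02 m/s and angular speed of each of varnish_jar, varnish_brush, sanding_block, cork_block, beeswax below 0.3 rad/s and x of varnish_brush in the frame of retouch_board between -0.01 and 0.01 m and y of varnish_brush in the frame of retouch_board between 0.039 and 0.069 m and z of varnish_brush in the frame of retouch_board between 0.018 and 0.03 m and angle between the y axis of varnish_brush and the y axis of retouch_board, either way round below 0.25 rad and x of sanding_block in the frame of wax_board between -0.015 and 0.015 m and y of sanding_block in the frame of wax_board between 0.0525 and 0.0825 m and z of sanding_block in the frame of wax_board between 0.002 and 0.01 m and x of cork_block in the frame of wax_board between -0.015 and 0.015 m and y of cork_block in the frame of wax_board between -0.016 and 0.014 m and z of cork_block in the frame of wax_board between 0.002 and 0.01 m and x of beeswax in the frame of wax_board between -0.015 and 0.015 m and y of beeswax in the frame of wax_board between -0.0835 and -0.0535 m and z of beeswax in the frame of wax_board between 0.002 and 0.01 m); the robot touches nothing.
It fails at once if the varnish jar was tipped (angle between varnish_jar's own z axis and vertical above 0.6 rad).
It fails at once if the rosin or the maple offcut was moved from its place (distance of any of rosin, maple_block from where it was at the start of the episode above 0.03 m).
It also fails if it takes over 109 s, if anything falls off the work surface, if the arm or the gripper's body presses on something with over 40 N, if the wrist force passes 120 N, or if a joint passes its speed limit or range.

## Working session

There is one attempt and no reset: what is moved stays moved. The work goes in short steps, Python scripts to look and compute and a tool call to move; the robot and the scene stay as the last step left them, time stands still between calls to the robot, and variables do not carry over. Pictures are saved under pics/ and viewed, and the job is handed in when it is done.

Besides the shell and the picture viewer there is one more tool, called after "Request:" as a command line: name --argument value ..., lists and objects as JSON in quotes. carry_out: Moves the arm, as the interface text tells. Its arguments: {"type":"object","properties":{"commands":{"type":"array"},"force":{"type":"number"}},"required":["commands"]}

```bash
ls; mkdir -p pics; python3 - <<'E'
from plant import ctrl
import cv2
print(ctrl.get_state())
for n in ["scene","top","wrist"]:
    im,d=ctrl.read_camera(n); print(n,ctrl.camera_info(n))
    cv2.imwrite(f"pics/{n}0.png",im[:,:,::-1])
    import numpy as np; np.save(f"pics/{n}0.npy",d)
E
```

```text
pics
{'time': 0.0, 'qpos': array([-1.41299901e+00,  2.87165418e-01,  1.57818737e+00,  2.03400026e-05,
        1.27857960e+00, -1.50000124e-01]), 'dq': array([-3.14867954e-04,  1.41080384e-03, -7.02922743e-05, -1.34656906e-04,
       -2.24331410e-03,  5.33431419e-04]), 'joint_efforts': array([-5.69679269e-04, -4.05983663e+01, -2.92623997e+01, -1.25498154e-04,
        5.87321527e-03,  2.49555214e-06]), 'eef_pos': array([ 0.20442313, -0.64258735,  0.21934175]), 'tcp_rot': array([ 9.88180722e-01,  1.53288919e-01,  5.17452913e-06, -1.16989702e-03]), 'contact_force': array([-0.32440628,  0.30646866,  0.01462981]), 'wrist_torque': array([ 0.05620208,  0.0229411 , -0.03712435]), 'opening': 0.9997448370360466}
scene {'fx': 511.0323515088403, 'fy': 511.0323515088403, 'cx': 270.14454060992614, 'cy': 213.85819638875367, 'k1': 0.02415490453741391, 'rvec': array([ 0.61982992, -2.46016923,  1.40090264]), 'tvec': array([0.53593874, 0.17173069, 1.10199126])}
top {'fx': 439.10543711650814, 'fy': 439.10543711650814, 'cx': 281.66806358671664, 'cy': 208.08865748696675, 'k1': 0.04086450150028773, 'rvec': array([ 2.16201624, -2.15720451,  0.09687262]), 'tvec': array([0.0132031 , 0.57331994, 0.99236203])}
wrist {'fx': 347.25061012259533, 'fy': 347.25061012259533, 'cx': 283.80520182352535, 'cy': 210.55928225906266, 'k1': -0.08474991303831185, 'mount': array([[ 4.44226300e-04, -9.57732914e-01, -2.87658595e-01,
         7.39997093e-02],
       [ 9.99999485e-01,  1.62835538e-04,  1.00213629e-03,
         8.87016498e-04],
       [-9.12937866e-04, -2.87658892e-01,  9.57732493e-01,
        -1.53262898e-01],
       [ 0.00000000e+00,  0.00000000e+00,  0.00000000e+00,
         1.00000000e+00]])}
```

View pics/scene0.png

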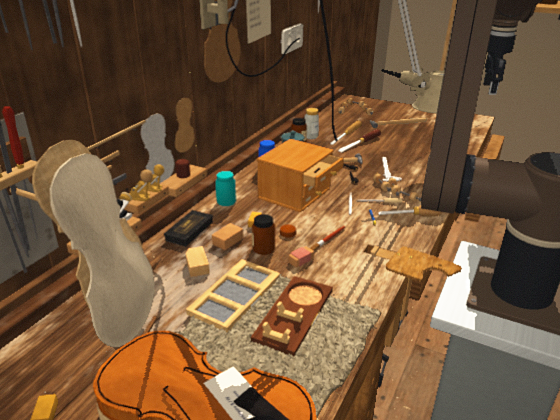

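View pics/top0.png

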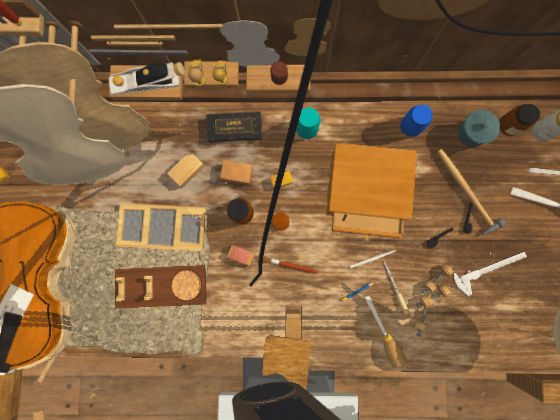

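View pics/wrist0.png

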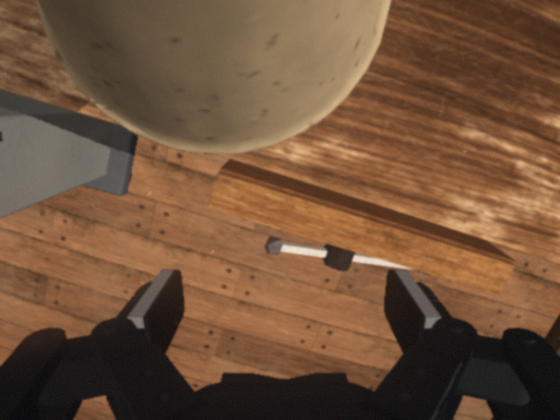

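The top view shows the pale board at about (162,227), the dark board at (162,286), a brown jar at (240,210) and a brush at (295,266). Next come helpers and an enlarged view.

```bash
cat > h.py <<'E'
import numpy as np, cv2
from scipy.spatial.transform import Rotation as R
from plant import ctrl
def undist(ci,uv):
    K=np.array([[ci['fx'],0,ci['cx']],[0,ci['fy'],ci['cy']],[0,0,1.]])
    return cv2.undistortPoints(np.array(uv,float).reshape(-1,1,2),K,np.array([ci['k1'],0,0,0,0.])).reshape(-1,2)
def campose(name,st=None):
    ci=ctrl.camera_info(name)
    if name=='wrist':
        M=ci['mount'];Rt=R.from_quat(st['tcp_rot']).as_matrix()
        return ci,Rt@M[:3,:3],Rt@M[:3,3]+st['eef_pos']
    Rm=cv2.Rodrigues(ci['rvec'])[0]
    return ci,Rm.T,-Rm.T@ci['tvec']
def toplane(name,uv,z,st=None):
    ci,Rc,o=campose(name,st); n=undist(ci,uv)
    d=np.c_[n,np.ones(len(n))]@Rc.T
    return o+d*((z-o[2])/d[:,2])[:,None]
def cloud(name,d,st=None):
    ci,Rc,o=campose(name,st); H,W=d.shape
    v,u=np.mgrid[:H,:W]; n=undist(ci,np.c_[u.ravel(),v.ravel()])
    p=np.c_[n,np.ones(len(n))]*d.reshape(-1,1)
    return (p@Rc.T+o).reshape(H,W,3)
def project(name,P,st=None):
    ci,Rc,o=campose(name,st); q=(np.atleast_2d(P)-o)@Rc; n=q[:,:2]/q[:,2:]
    n=n*(1+ci['k1']*(n**2).sum(1,keepdims=True))
    return n*[ci['fx'],ci['fy']]+[ci['cx'],ci['cy']]
E
python3 - <<'E'
from h import *
im=cv2.imread('pics/top0.png'); 
c=im[100:320,100:340]; cv2.imwrite('pics/topcrop.png',cv2.resize(c,(800,733),interpolation=cv2.INTER_CUBIC)[:600] if 0 else cv2.resize(c,(654,600),interpolation=cv2.INTER_CUBIC))
im=cv2.imread('pics/scene0.png'); c=im[160:360,130:400]; cv2.imwrite('pics/scenecrop.png',cv2.resize(c,(800,592),interpolation=cv2.INTER_CUBIC))
C=cloud('top',np.load('pics/top0.npy'))
for u,v in [(240,210),(240,255),(185,170),(236,172),(282,180),(281,220),(295,266),(162,245),(187,285),(120,290),(148,288),(308,122),(372,180),(320,20),(290,130),(262,265),(280,250),(420,120),(235,125),(20,250),(290,350),(60,120)]:
    print((u,v),C[v,u].round(3))
C=cloud('scene',np.load('pics/scene0.npy'))
for u,v in [(330,50),(333,100),(336,138),(430,90),(400,20),(465,100)]: print('s',(u,v),C[v,u].round(3))
E
```

```text
(240, 210) [0.563 0.106 0.084]
(240, 255) [0.464 0.111 0.023]
(185, 170) [0.663 0.243 0.029]
(236, 172) [0.659 0.122 0.028]
(282, 180) [0.641 0.014 0.021]
(281, 220) [0.547 0.016 0.013]
(295, 266) [ 0.439 -0.017  0.013]
(162, 245) [0.488 0.297 0.011]
(187, 285) [0.395 0.235 0.01 ]
(120, 290) [0.385 0.382 0.033]
(148, 288) [0.389 0.319 0.032]
(308, 122) [ 0.76  -0.045  0.09 ]
(372, 180) [ 0.623 -0.178  0.126]
(320, 20) [ 0.58  -0.017  0.842]
(290, 130) [ 0.548 -0.003  0.762]
(262, 265) [ 0.441  0.061 -0.   ]
(280, 250) [0.476 0.019 0.   ]
(420, 120) [ 0.766 -0.295  0.083]
(235, 125) [0.774 0.127 0.021]
(20, 250) [0.475 0.578 0.091]
(290, 350) [ 0.249 -0.005  0.011]
(60, 120) [0.714 0.424 0.25 ]
s (330, 50) [ 0.903 -1.086  0.195]
s (333, 100) [0.438 0.043 0.373]
s (336, 138) [0.417 0.065 0.301]
s (430, 90) [ 0.355 -0.524  0.252]
s (400, 20) [ 0.869 -2.035  0.17 ]
s (465, 100) [0.183 0.042 0.411]
```

View pics/topcrop.png

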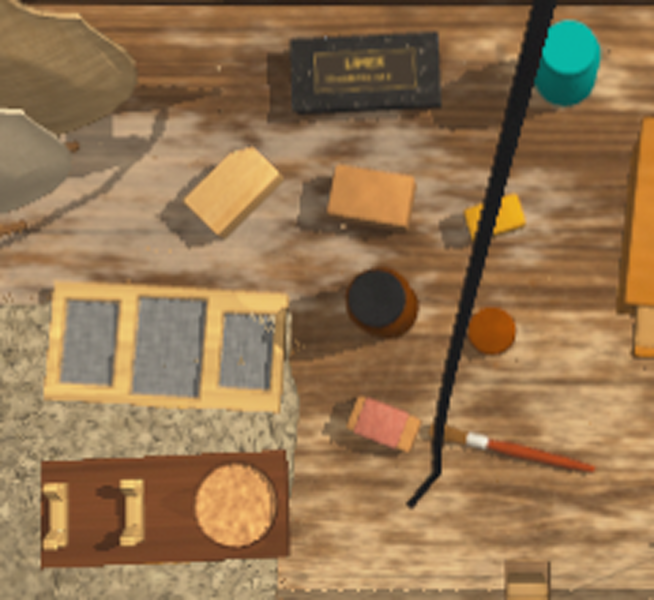

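View pics/scenecrop.png

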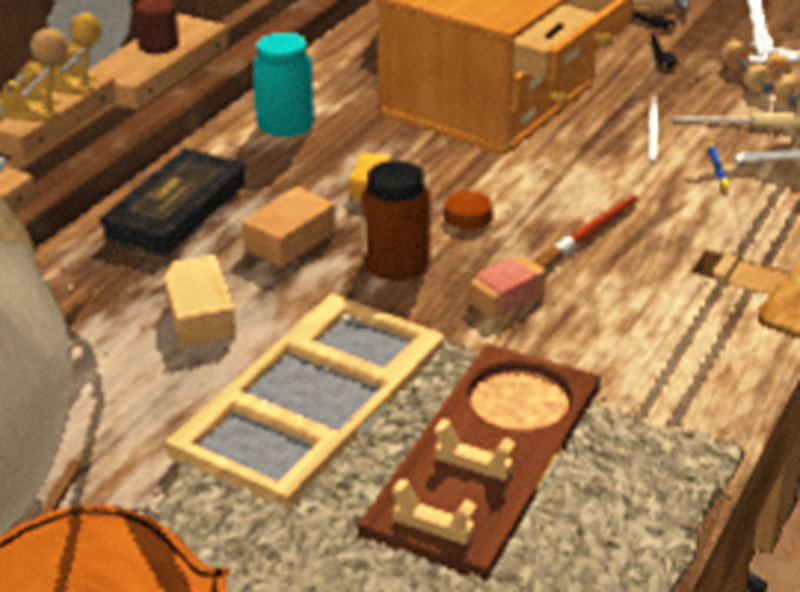

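```bash
python3 - <<'E'
from h import *
C=cloud('top',np.load('pics/top0.npy'))
H,W=C.shape[:2]
v,u=np.mgrid[:H,:W]
ok=np.load('pics/top0.npy')>0
m=(C[...,2]>0.15)&ok&(u>230)&(u<345)&(v<330)
for vv in range(0,300,20):
    k=np.where(m[vv])[0]
    if len(k): print('cord',vv,C[vv,int(k.mean())].round(3),len(k))
S=cloud('scene',np.load('pics/scene0.npy'));ds=np.load('pics/scene0.npy')
m2=(S[...,2]>0.15)&(ds>0)&(np.abs(S[...,0]-.5)<.35)&(np.abs(S[...,1])<.3)
vv,uu=np.where(m2)
for r in range(0,170,12):
    k=uu[vv==r]
    if len(k): print('s',r,k.min(),k.max(),S[r,int(np.median(k))].round(3))
# height grid from both clouds: obstacles z>0.06
P=np.vstack([C[ok],S[ds>0]])
g={}
for x0 in np.arange(0.1,0.95,0.05):
    row=''
    for y0 in np.arange(0.6,-0.75,-0.05):
        q=P[(P[:,0]>=x0)&(P[:,0]<x0+.05)&(P[:,1]<=y0)&(P[:,1]>y0-.05)]
        row+='%4d'%(100*np.percentile(q[:,2],98)) if len(q)>3 else '   .'
    print('%.2f'%x0,row)
E
```

```text
cord 0 [0.897 0.002 0.334] 114
cord 20 [0.897 0.002 0.271] 114
cord 40 [0.896 0.002 0.198] 114
cord 60 [ 0.569 -0.013  0.82 ] 10
cord 80 [ 0.565 -0.011  0.805] 10
cord 100 [ 0.558 -0.008  0.791] 9
cord 120 [ 0.551 -0.005  0.773] 9
cord 140 [ 0.544 -0.001  0.752] 8
cord 160 [0.535 0.002 0.729] 7
cord 180 [0.525 0.007 0.699] 6
cord 200 [0.513 0.012 0.666] 6
cord 220 [0.499 0.018 0.624] 6
cord 240 [0.481 0.025 0.568] 5
cord 260 [0.459 0.034 0.495] 4
cord 280 [0.424 0.055 0.314] 5
s 0 218 496 [ 0.217 -0.007  0.572]
s 12 219 493 [ 0.216 -0.001  0.553]
s 24 228 491 [0.207 0.001 0.534]
s 36 325 489 [0.203 0.009 0.515]
s 48 327 486 [0.202 0.013 0.495]
s 60 329 484 [0.201 0.022 0.476]
s 72 330 482 [0.199 0.027 0.457]
s 84 331 480 [0.198 0.035 0.437]
s 96 332 477 [0.198 0.041 0.416]
s 108 332 475 [0.196 0.048 0.396]
s 120 332 473 [0.195 0.052 0.375]
s 132 333 471 [0.195 0.062 0.354]
s 144 431 467 [0.192 0.066 0.333]
s 156 429 473 [0.184 0.072 0.312]
s 168 153 468 [0.196 0.08  0.288]
0.10    .   .   .   .   .   .   .   .   0   0  28  29   0   0   0   0   .   .  34  53  51  50  49  46  44   .   
[... 1125 characters left out ...]
   1   0   1   3
0.65   29  29  27  21  12   0   3   3   3   3   3   2   2  12  13  13  13  13   0   1   1   0   0   0   1   2   2
0.70   30  34  34  34  30   6   0   2   2   2   2   0   6   6  12   0   0   0   0   1   6   6   5   8   6   0   0
0.75    0  32  34  32  29  15   0   0   2   2   2   0   8   8   0   0   0   8   8   0   8   6   8  10  10   0   0
0.80    3   3  34  34  33  12  13  17  18  17   9  13   9   3   3  50  48   3   3   3   3   3   6   3   3   3   3
0.85   21  31  41  54  55  56  54  54  53  53  50  50  50  48  47  49  43  42  42  45  45  44  44  43  43  43  42
0.90    8   8  43  56  57  56  55  54  53  53  53  52  52  51  50  48  27  27  47  47  35  39  37  45  44  44  43
```

```bash
python3 - <<'E'
from h import *
st=ctrl.get_state()
d=np.load('pics/scene0.npy');S=cloud('scene',d)
T=np.load('pics/top0.npy');C=cloud('top',T)
Wd=np.load('pics/wrist0.npy');Wc=cloud('wrist',Wd,st)
for n,P,dd in (('scene',S,d),('top',C,T),('wrist',Wc,Wd)):
    m=(P[...,0]>.22)&(P[...,0]<.6)&(P[...,1]<-.3)&(P[...,1]>-.8)&(P[...,2]>.08)&(dd>0)
    q=P[m]; print(n,len(q))
    if len(q):
        for z0 in np.arange(.08,.8,.06):
            k=q[(q[:,2]>=z0)&(q[:,2]<z0+.06)]
            if len(k)>3: print('  z%.2f'%z0,len(k),np.percentile(k,2,axis=0).round(3),np.percentile(k,98,axis=0).round(3))
im=cv2.imread('pics/scene0.png'); c=im[0:200,320:560]; cv2.imwrite('pics/lamp.png',cv2.resize(c,(720,600),interpolation=cv2.INTER_CUBIC))
E
```

```text
scene 2171
  z0.14 44 [ 0.322 -0.553  0.191] [ 0.405 -0.485  0.2  ]
  z0.20 572 [ 0.226 -0.68   0.201] [ 0.412 -0.489  0.259]
  z0.26 855 [ 0.223 -0.688  0.261] [ 0.479 -0.48   0.315]
  z0.32 216 [ 0.221 -0.697  0.321] [ 0.436 -0.482  0.379]
  z0.38 272 [ 0.221 -0.625  0.382] [ 0.454 -0.468  0.439]
  z0.44 208 [ 0.222 -0.625  0.441] [ 0.47  -0.449  0.497]
  z0.50 4 [ 0.445 -0.46   0.5  ] [ 0.452 -0.447  0.502]
top 239
  z0.14 26 [ 0.325 -0.502  0.197] [ 0.372 -0.489  0.2  ]
  z0.20 213 [ 0.295 -0.498  0.2  ] [ 0.364 -0.485  0.209]
wrist 57449
  z0.14 2183 [ 0.246 -0.655  0.192] [ 0.336 -0.601  0.2  ]
  z0.20 23763 [ 0.229 -0.682  0.201] [ 0.317 -0.519  0.259]
  z0.26 29983 [ 0.221 -0.707  0.261] [ 0.301 -0.557  0.318]
  z0.32 1520 [ 0.22  -0.696  0.32 ] [ 0.234 -0.625  0.326]
```

View pics/lamp.png

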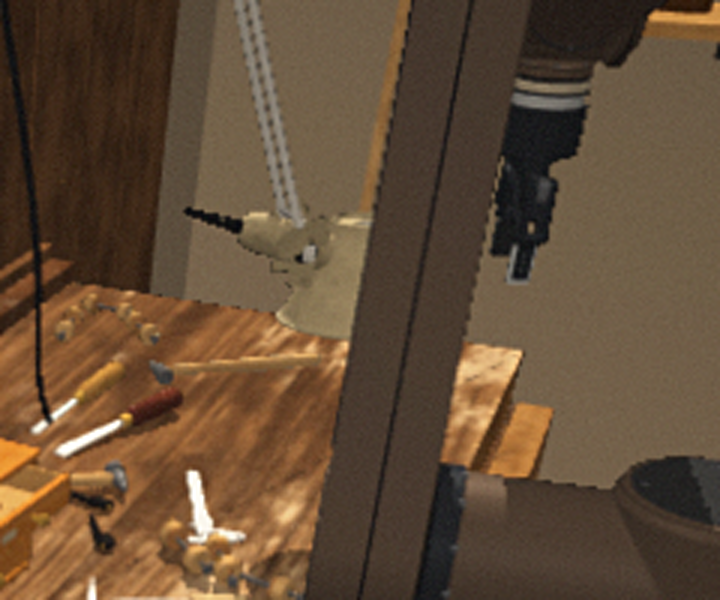

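```bash
cat >> h.py <<'E'
def Rdown(psi):  # tool x at yaw psi, z down
    c,s=np.cos(psi),np.sin(psi); return np.array([[c,s,0],[s,-c,0],[0,0,-1.]])
def plan(pts,psi=None):
    "pts: world TCP list; prints tool-frame deltas"
    st=ctrl.get_state(); R0=R.from_quat(st['tcp_rot']).as_matrix()
    print('t',round(st['time'],2),'at',st['eef_pos'].round(4),'psi',round(float(np.arctan2(R0[1,0],R0[0,0])),4),'q',st['qpos'].round(2),'open',round(st['opening'],3),'F',np.round(st['contact_force'],1))
    for i,p in enumerate(pts):
        a=psi[i] if isinstance(psi,(list,tuple)) else psi
        rv=R.from_matrix(R0.T@(Rdown(a) if a is not None else R0)).as_rotvec()
        print(p,a,'dpos',(R0.T@(np.array(p)-st['eef_pos'])).round(4).tolist(),'rot',rv.round(3).tolist())
E
python3 -c "
from h import *
plan([(.14,-.44,.30),(.42,-.1,.30)],[0.308,0.])"
```

```text
t 0.15 at [ 0.2044 -0.6427  0.2196] psi 0.3077 q [-1.41  0.29  1.58  0.    1.28 -0.15] open 1.0 F [0.2 0.2 0.2]
(0.14, -0.44, 0.3) 0.308 dpos [0.0, -0.2129, -0.08] rot [-0.002, -0.0, -0.0]
(0.42, -0.1, 0.3) 0.0 dpos [0.3699, -0.4521, -0.0794] rot [-0.002, -0.0, 0.308]
```

Request:
carry_out --commands '[{"delta_pos":[0,-0.04,-0.02],"delta_rot":[0,0,0],"claw":100},{"delta_pos":[0,-0.08,-0.04],"delta_rot":[0,0,0],"claw":100},{"delta_pos":[0,-0.12,-0.06],"delta_rot":[0,0,0],"claw":100},{"delta_pos":[0,-0.16,-0.08],"delta_rot":[0,0,0],"claw":100},{"delta_pos":[0,-0.2,-0.08],"delta_rot":[0,0,0],"claw":100},{"delta_pos":[0.03,-0.23,-0.08],"delta_rot":[0,0,0],"claw":100},{"delta_pos":[0.06,-0.25,-0.08],"delta_rot":[0,0,0.05],"claw":100},{"delta_pos":[0.09,-0.27,-0.08],"delta_rot":[0,0,0.1],"claw":100}]'

```text
time: 0.82
eef_pos: [0.2082, -0.3563, 0.3002]
tcp_rot: [0.995, 0.101, 0.0, -0.001]
contact_force: [1.1, -0.7, 0.9]
opening: 1.0
```

```bash
python3 -c "
from h import *
plan([(.30,-.33,.30),(.42,-.1,.30)],[0.,0.])"
```

```text
t 0.82 at [ 0.2082 -0.3563  0.3002] psi 0.2026 q [-1.29 -0.38  2.08  0.    1.45  0.08] open 1.0 F [ 1.1 -0.7  0.9]
(0.3, -0.33, 0.3) 0.0 dpos [0.0952, -0.0073, 0.0002] rot [-0.001, -0.0, 0.203]
(0.42, -0.1, 0.3) 0.0 dpos [0.259, -0.2084, 0.0005] rot [-0.001, -0.0, 0.203]
```

Request:
carry_out --commands '[{"delta_pos":[0.04,-0.01,0],"delta_rot":[0,0,0.1],"claw":100},{"delta_pos":[0.08,-0.02,0],"delta_rot":[0,0,0.2],"claw":100},{"delta_pos":[0.12,-0.04,0],"delta_rot":[0,0,0.2],"claw":100},{"delta_pos":[0.15,-0.065,0],"delta_rot":[0,0,0.2],"claw":100},{"delta_pos":[0.18,-0.095,0],"delta_rot":[0,0,0.2],"claw":100},{"delta_pos":[0.21,-0.125,0],"delta_rot":[0,0,0.2],"claw":100},{"delta_pos":[0.235,-0.155,0],"delta_rot":[0,0,0.2],"claw":100},{"delta_pos":[0.245,-0.18,0],"delta_rot":[0,0,0.2],"claw":100}]'

```text
time: 1.48
eef_pos: [0.4131, -0.1284, 0.3002]
tcp_rot: [1.0, 0.002, 0.0, -0.001]
contact_force: [0.5, -0.7, 0.5]
opening: 1.002
```

```bash
python3 - <<'E'
from h import *
plan([(.42,-.02,.30)],[0.])
for n in ["scene","top","wrist"]:
    st=ctrl.get_state();im,d=ctrl.read_camera(n)
    cv2.imwrite(f"pics/{n}1.png",im[:,:,::-1]); np.save(f"pics/{n}1.npy",d)
E
```

```text
t 1.48 at [ 0.4131 -0.1284  0.3002] psi 0.0037 q [-0.54 -0.33  2.04  0.    1.43  1.03] open 1.002 F [ 0.5 -0.7  0.5]
(0.42, -0.02, 0.3) 0.0 dpos [0.0073, -0.1084, 0.0004] rot [-0.002, -0.0, 0.004]
```

View pics/scene1.png

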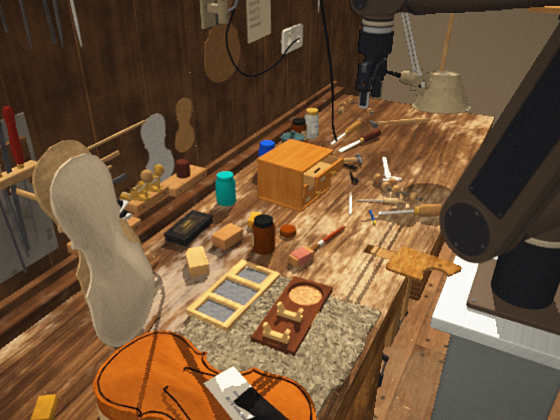

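View pics/wrist1.png

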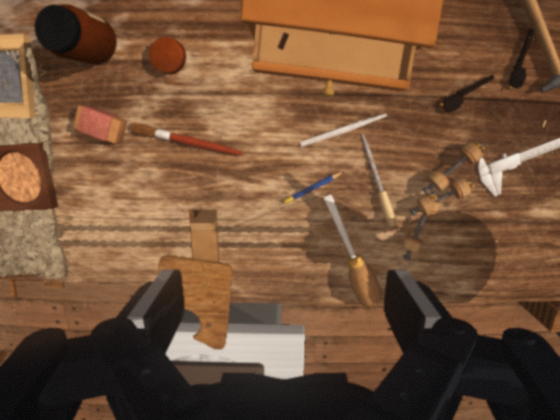

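View pics/top1.png

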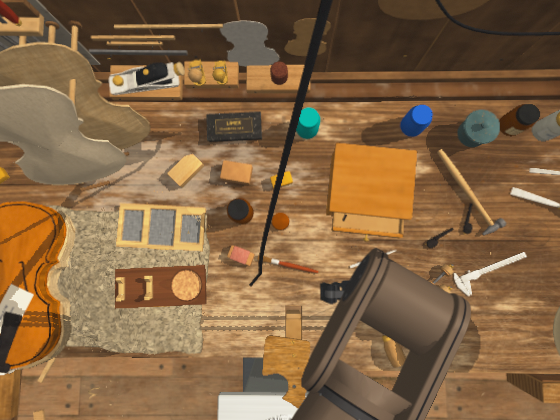

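Request:
carry_out --commands '[{"delta_pos":[0.005,-0.04,0],"delta_rot":[0,0,0],"claw":100},{"delta_pos":[0.01,-0.08,0],"delta_rot":[0,0,0],"claw":100},{"delta_pos":[0.01,-0.1,0],"delta_rot":[0,0,0],"claw":100},{"delta_pos":[0.01,-0.105,0],"delta_rot":[0,0,0],"claw":100},{"delta_pos":[0.01,-0.11,0],"delta_rot":[0,0,0],"claw":100},{"delta_pos":[0.01,-0.115,0],"delta_rot":[0,0,0],"claw":100}]'

```text
time: 2.13
eef_pos: [0.4214, -0.0142, 0.3003]
tcp_rot: [1.0, 0.003, -0.0, -0.0]
contact_force: [-0.3, 0.0, 0.9]
opening: 1.002
```

```bash
python3 - <<'E'
from h import *
plan([(.422,.02,.30)],[0.])
for n in ["scene","wrist"]:
    im,d=ctrl.read_camera(n)
    cv2.imwrite(f"pics/{n}2.png",im[:,:,::-1]); np.save(f"pics/{n}2.npy",d)
    if n=='scene': cv2.imwrite('pics/scene2c.png',cv2.resize(im[:,:,::-1][0:200,250:450],(600,600),interpolation=cv2.INTER_CUBIC))
E
```

```text
t 2.13 at [ 0.4214 -0.0142  0.3003] psi 0.0065 q [-0.28 -0.36  2.06  0.    1.44  1.29] open 1.002 F [-0.3  0.   0.9]
(0.422, 0.02, 0.3) 0.0 dpos [0.0008, -0.0342, 0.0003] rot [-0.0, 0.0, 0.006]
```

View pics/scene2c.png

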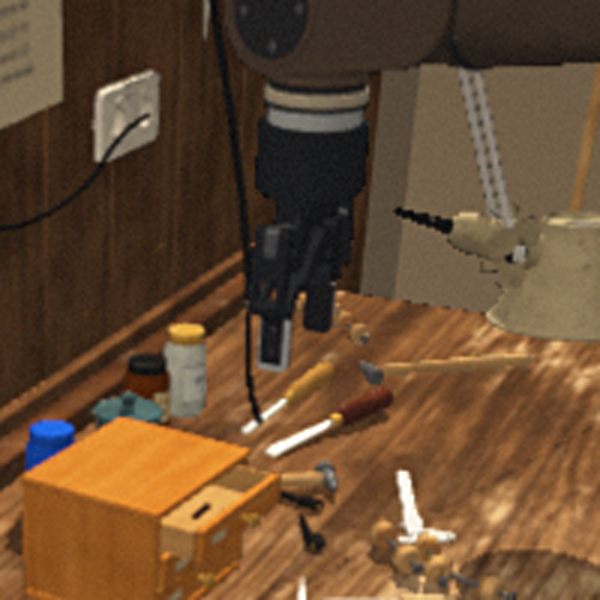

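View pics/wrist2.png

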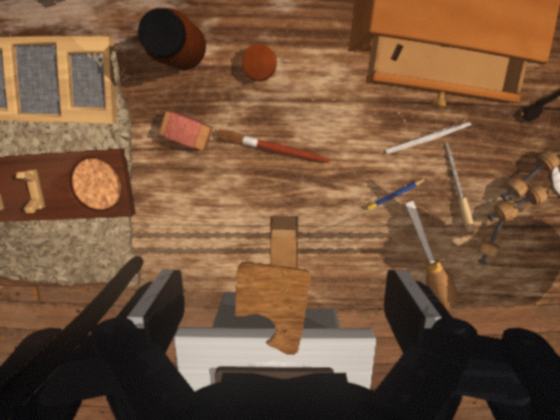

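Request:
carry_out --commands '[{"delta_pos":[0,-0.003,0],"delta_rot":[0,0,0],"claw":100},{"delta_pos":[0,-0.006,0],"delta_rot":[0,0,0],"claw":100},{"delta_pos":[0,-0.009,0],"delta_rot":[0,0,0],"claw":100},{"delta_pos":[0,-0.012,0],"delta_rot":[0,0,0],"claw":100}]'

```text
time: 2.57
eef_pos: [0.4214, -0.0022, 0.3003]
tcp_rot: [1.0, 0.003, -0.0, -0.0]
contact_force: [0.1, 0.1, 1.5]
opening: 0.999
```

Request:
carry_out --commands '[{"delta_pos":[0,-0.003,0],"delta_rot":[0,0,0],"claw":100},{"delta_pos":[0,-0.006,0],"delta_rot":[0,0,0],"claw":100},{"delta_pos":[0,-0.008,0],"delta_rot":[0,0,0],"claw":100}]'

```text
time: 2.82
eef_pos: [0.4213, 0.0062, 0.3003]
tcp_rot: [1.0, 0.003, -0.0, -0.0]
contact_force: [0.8, -1.2, 0.2]
opening: 0.998
```

```bash
python3 - <<'E'
from h import *
plan([(.422,.02,.30)],[0.])
im,d=ctrl.read_camera('wrist'); cv2.imwrite('pics/wrist3.png',im[:,:,::-1])
im,d=ctrl.read_camera('scene')
cv2.imwrite('pics/scene3c.png',cv2.resize(im[:,:,::-1][0:200,250:450],(600,600),interpolation=cv2.INTER_CUBIC))
E
```

```text
t 2.82 at [0.4213 0.0062 0.3003] psi 0.0064 q [-0.23 -0.36  2.06  0.    1.44  1.34] open 0.998 F [ 0.8 -1.2  0.2]
(0.422, 0.02, 0.3) 0.0 dpos [0.0008, -0.0138, 0.0003] rot [-0.001, 0.0, 0.006]
```

View pics/scene3c.png

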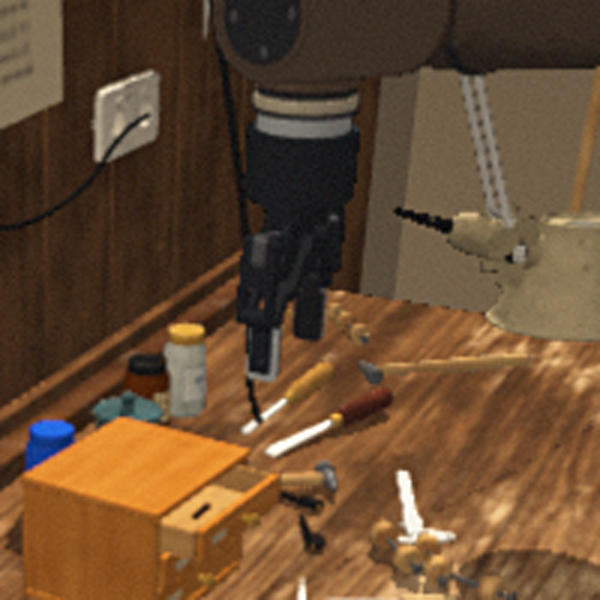

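View pics/wrist3.png

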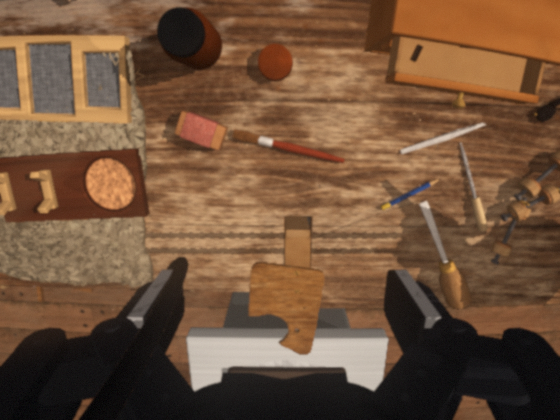

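Request:
carry_out --commands '[{"delta_pos":[0,-0.004,0],"delta_rot":[0,0,0],"claw":100},{"delta_pos":[0,-0.008,0],"delta_rot":[0,0,0],"claw":100},{"delta_pos":[0,-0.012,0],"delta_rot":[0,0,0],"claw":100}]'

```text
time: 3.17
eef_pos: [0.4212, 0.0186, 0.3003]
tcp_rot: [1.0, 0.003, -0.0, -0.0]
contact_force: [-0.2, 0.5, -0.5]
opening: 0.997
```

Request:
carry_out --commands '[{"delta_pos":[0,-0.004,0],"delta_rot":[0,0,0],"claw":100},{"delta_pos":[0,-0.008,0],"delta_rot":[0,0,0],"claw":100},{"delta_pos":[0,-0.012,0],"delta_rot":[0,0,0],"claw":100}]'

```text
time: 3.42
eef_pos: [0.4211, 0.0311, 0.3003]
tcp_rot: [1.0, 0.003, -0.0, -0.0]
contact_force: [-0.3, 0.1, 0.6]
opening: 1.003
```

```bash
python3 - <<'E'
from h import *
plan([(.422,.02,.30)],[0.])
im,d=ctrl.read_camera('wrist'); cv2.imwrite('pics/wrist4.png',im[:,:,::-1])
im,d=ctrl.read_camera('scene')
cv2.imwrite('pics/scene4c.png',cv2.resize(im[:,:,::-1][0:200,250:450],(600,600),interpolation=cv2.INTER_CUBIC))
E
```

```text
t 3.42 at [0.4211 0.0311 0.3003] psi 0.0068 q [-0.17 -0.36  2.06  0.    1.44  1.4 ] open 1.003 F [-0.3  0.1  0.6]
(0.422, 0.02, 0.3) 0.0 dpos [0.0008, 0.0111, 0.0003] rot [-0.001, 0.0, 0.007]
```

View pics/scene4c.png

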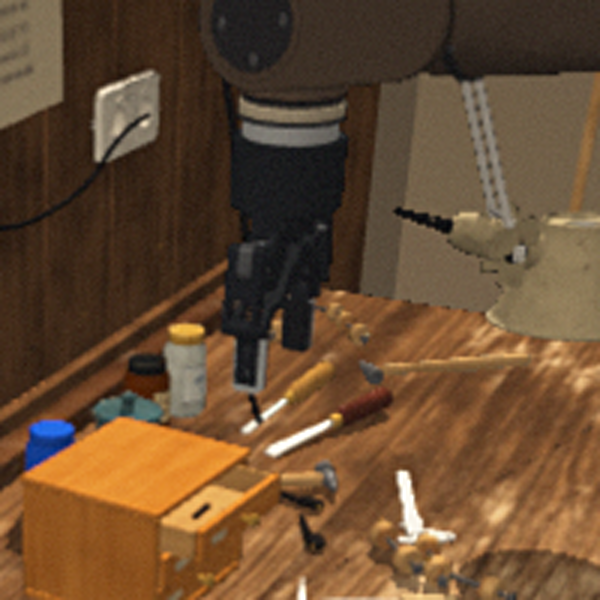

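View pics/wrist4.png

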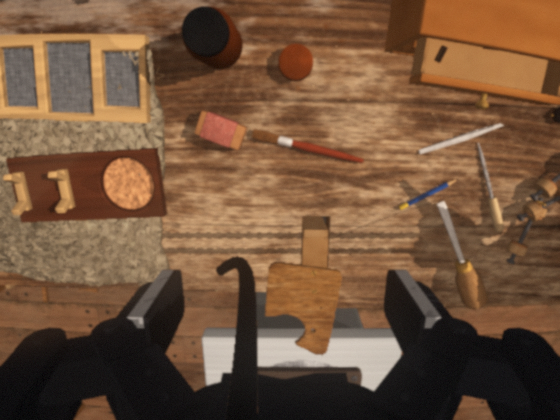

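The finger passed through the cord with no force reading and without moving it, so the cord is only visual and I can ignore it. Next, a survey shot from above the stock.

Request:
carry_out --commands '[{"delta_pos":[0.025,-0.025,-0.02],"delta_rot":[0,0,0],"claw":100},{"delta_pos":[0.05,-0.05,-0.04],"delta_rot":[0,0,0],"claw":100},{"delta_pos":[0.075,-0.075,-0.06],"delta_rot":[0,0,0],"claw":100},{"delta_pos":[0.09,-0.1,-0.08],"delta_rot":[0,0,0],"claw":100},{"delta_pos":[0.09,-0.11,-0.09],"delta_rot":[0,0,0],"claw":100},{"delta_pos":[0.09,-0.11,-0.09],"delta_rot":[0,0,0],"claw":100}]'

```text
time: 4.02
eef_pos: [0.5113, 0.1435, 0.3931]
tcp_rot: [1.0, 0.005, 0.002, -0.001]
contact_force: [-0.2, 0.6, 2.1]
opening: 1.002
```

```bash
python3 - <<'E'
from h import *
import pickle
plan([])
st=ctrl.get_state(); im,d=ctrl.read_camera('wrist'); cv2.imwrite('pics/wrist5.png',im[:,:,::-1]); np.save('pics/wrist5.npy',d)
pickle.dump(dict(st),open('pics/st5.pkl','wb'))
E
```

```text
t 4.02 at [0.5113 0.1435 0.3931] psi 0.0106 q [ 0.08 -0.12  1.7   0.    1.56  1.64] open 1.002 F [-0.2  0.6  2.1]
```

View pics/wrist5.png

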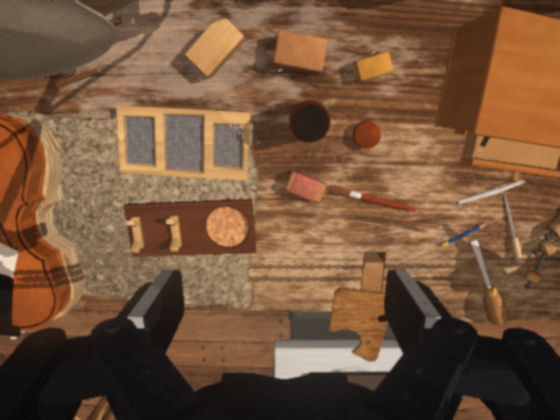

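```bash
cat >> h.py <<'E'
def rect(P):
    (c,(w,h),a)=cv2.minAreaRect((P[:,:2]*1000).astype(np.float32))
    if w<h: w,h,a=h,w,a+90
    return np.round(np.array(c)/1000,4).tolist(), round(w,1),round(h,1),round(float((a+90)%180-90),1)  # long-axis yaw deg
def topface(name,d,box,ztop,st=None,tol=.006):
    C=cloud(name,d,st); u0,v0,u1,v1=box
    m=np.zeros(d.shape,np.uint8)
    m[v0:v1,u0:u1]=(np.abs(C[v0:v1,u0:u1,2]-ztop)<tol)&(d[v0:v1,u0:u1]>0)
    m=cv2.morphologyEx(m,cv2.MORPH_OPEN,np.ones((3,3),np.uint8))
    n,l,s,c=cv2.connectedComponentsWithStats(m)
    k=1+np.argmax(s[1:,4]); vv,uu=np.where(l==k)
    zz=np.median(C[l==k][:,2])
    P=toplane(name,np.c_[uu,vv],ztop,st)
    return rect(P),'zmed',round(float(zz),4),len(uu),P
E
python3 - <<'E'
from h import *
import pickle
st=pickle.load(open('pics/st5.pkl','rb')); d=np.load('pics/wrist5.npy')
for n,b,z in [('sand',(280,165,332,208),.024),('cork',(265,22,335,80),.030),('wax',(350,45,400,88),.022),('maple',(180,12,250,80),.028),('jar',(280,90,340,150),.087),('rosin',(345,115,390,155),.016)]:
    r=topface('wrist',d,b,z,st); print(n,r[:-1],r[-1].mean(0).round(4))
dt=np.load('pics/top1.npy')
for n,b,z in [('sand',(222,238,262,272),.024),('cork',(215,155,258,190),.030),('wax',(268,165,300,195),.022),('maple',(160,148,210,190),.028),('jar',(222,195,258,226),.087)]:
    r=topface('top',dt,b,z); print('T',n,r[:-1],r[-1].mean(0).round(4))
im=cv2.imread('pics/wrist5.png')
c=im[10:210,260:430];cv2.imwrite('pics/w5a.png',cv2.resize(c,(680,800)[:2] if 0 else (510,600),interpolation=cv2.INTER_CUBIC))
c=im[90:270,110:270];cv2.imwrite('pics/w5b.png',cv2.resize(c,(533,600),interpolation=cv2.INTER_CUBIC))
E
```

```text
sand (([0.4688, 0.1098], 57.5, 32.8, 69.3), 'zmed', 0.0237, 752) [0.4691 0.1099 0.024 ]
cork (([0.6642, 0.1223], 70.7, 45.2, 80.3), 'zmed', 0.03, 1691) [0.6641 0.1224 0.03  ]
wax (([0.6465, 0.0156], 50.6, 30.5, -73.0), 'zmed', 0.0219, 745) [0.6467 0.0159 0.022 ]
maple (([0.6712, 0.2428], 75.8, 46.3, -42.7), 'zmed', 0.0281, 1749) [0.6703 0.2427 0.028 ]
jar (([0.5689, 0.1092], 45.3, 44.3, -89.1), 'zmed', 0.087, 1006) [0.5693 0.1093 0.087 ]
rosin (([0.5488, 0.0179], 40.3, 40.0, 1.2), 'zmed', 0.0155, 596) [0.5488 0.018  0.016 ]
T sand (([0.4636, 0.1106], 57.5, 32.0, 68.6), 'zmed', 0.0237, 321) [0.4637 0.1107 0.024 ]
T cork (([0.6594, 0.1233], 69.9, 45.0, 80.5), 'zmed', 0.0298, 555) [0.6595 0.1234 0.03  ]
T wax (([0.6458, 0.0022], 28.7, 23.6, 0.0), 'zmed', 0.0217, 104) [0.6443 0.003  0.022 ]
T maple (([0.6667, 0.2435], 76.7, 46.0, -43.9), 'zmed', 0.0278, 606) [0.6663 0.2443 0.028 ]
T jar (([0.5652, 0.1097], 44.4, 44.1, 0.6), 'zmed', 0.087, 336) [0.5643 0.1108 0.087 ]
```

View pics/w5a.png

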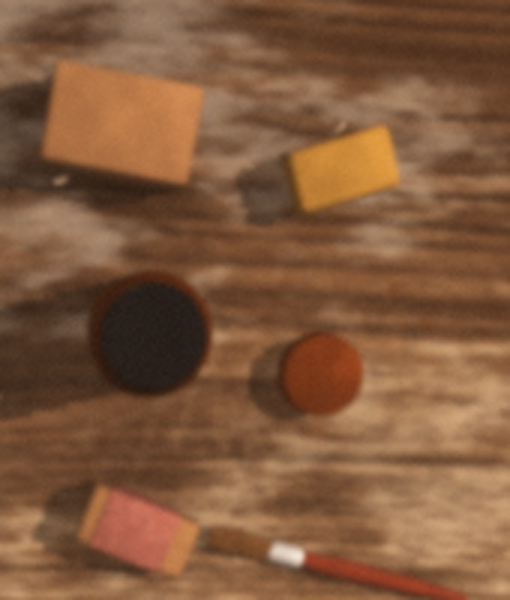

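View pics/w5b.png

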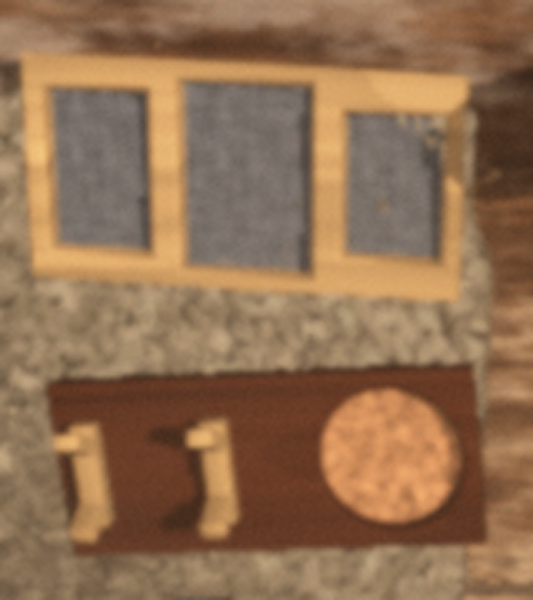

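```bash
python3 - <<'E'
from h import *
import pickle
st=pickle.load(open('pics/st5.pkl','rb')); d=np.load('pics/wrist5.npy')
ds=np.load('pics/scene1.npy'); 
for n,b,z in [('sand',(285,242,318,270),.024),('cork',(208,218,246,250),.030),('maple',(184,244,212,280),.028),('jar',(250,212,278,228),.087)]:
    r=topface('scene',ds,b,z,None,.005); print('S',n,r[:-1],r[-1].mean(0).round(4))
C=cloud('wrist',d,st);T=cloud('top',np.load('pics/top1.npy'));S=cloud('scene',ds)
def z(CC,u,v): return round(float(np.median(CC[v-1:v+2,u-1:u+2,2])),4)
print('mat',z(C,190,192),z(C,90,150),z(C,150,285),'floor',z(C,140,140),z(C,185,140),z(C,228,145),z(C,226,226),'board',z(C,185,113),z(C,185,175),z(C,200,208),z(C,195,248),'bench',z(C,300,230),z(C,400,90))
E
```

```text
S sand (([0.4652, 0.1154], 59.7, 34.1, 68.5), 'zmed', 0.0232, 191) [0.4655 0.1156 0.024 ]
S cork (([0.6596, 0.1275], 73.4, 49.2, 80.2), 'zmed', 0.0291, 291) [0.6609 0.1285 0.03  ]
S maple (([0.6681, 0.2467], 79.4, 43.9, -44.6), 'zmed', 0.0273, 377) [0.6666 0.2478 0.028 ]
S jar (([0.5661, 0.1147], 45.3, 42.6, -61.8), 'zmed', 0.0862, 157) [0.5671 0.1135 0.087 ]
mat 0.0084 0.0094 0.4273 floor 0.0119 0.0128 0.0129 0.0127 board 0.017 0.0204 0.0196 0.0201 bench -0.0008 0.0007
```

```bash
cat > boards.py <<'E'
from h import *
import pickle
def board(name,im,box,st,kind,ztop=.020,save=None):
    u0,v0,u1,v1=box; c=im[v0:v1,u0:u1]; hsv=cv2.cvtColor(c,cv2.COLOR_BGR2HSV).astype(int)
    h,s,v=hsv[...,0],hsv[...,1],hsv[...,2]
    if kind=='pale': m=(h>8)&(h<28)&(s>75)&(v>130)
    else: m=((h<12)|(h>170))&(s>110)&(v<150)
    m=cv2.morphologyEx(m.astype(np.uint8),cv2.MORPH_OPEN,np.ones((3,3)))
    cs,_=cv2.findContours(m,cv2.RETR_EXTERNAL,cv2.CHAIN_APPROX_NONE)
    k=max(cs,key=cv2.contourArea)
    k=cv2.convexHull(k).reshape(-1,2)+[u0,v0]
    P=toplane(name,k,ztop,st)
    if save is not None: cv2.polylines(im,[k.reshape(-1,1,2).astype(np.int32)],True,(0,255,0),1); cv2.imwrite(save,im[v0:v1,u0:u1].repeat(3,0).repeat(3,1))
    return rect(P)
E
python3 - <<'E'
from boards import *
st=pickle.load(open('pics/st5.pkl','rb'))
im=cv2.imread('pics/wrist5.png')
print('W pale',board('wrist',im,(105,95,262,190),st,'pale',save='pics/b1.png'))
print('W dark',board('wrist',im,(115,190,262,262),st,'dark',save='pics/b2.png'))
im=cv2.imread('pics/top1.png')
print('T pale',board('top',im,(105,195,215,256),None,'pale',save='pics/b3.png'))
print('T dark',board('top',im,(105,258,215,315),None,'dark',save='pics/b4.png'))
im=np.zeros((600,800,3),np.uint8)
y=0
for i,x,yy in (('1',0,0),('2',0,290),('3',475,0),('4',475,200)):
    b=cv2.imread(f'pics/b{i}.png'); b=b[:600-yy,:800-x]; im[yy:yy+b.shape[0],x:x+b.shape[1]]=b
cv2.imwrite('pics/bb.png',im)
E
```

```text
W pale ([0.5343, 0.303], 249.3, 143.5, -89.5)
W dark ([0.3974, 0.2938], 207.5, 90.2, -86.9)
T pale ([0.5346, 0.3018], 259.6, 141.0, -89.9)
T dark ([0.3727, 0.2747], 67.6, 45.2, -90.0)
```

View pics/bb.png

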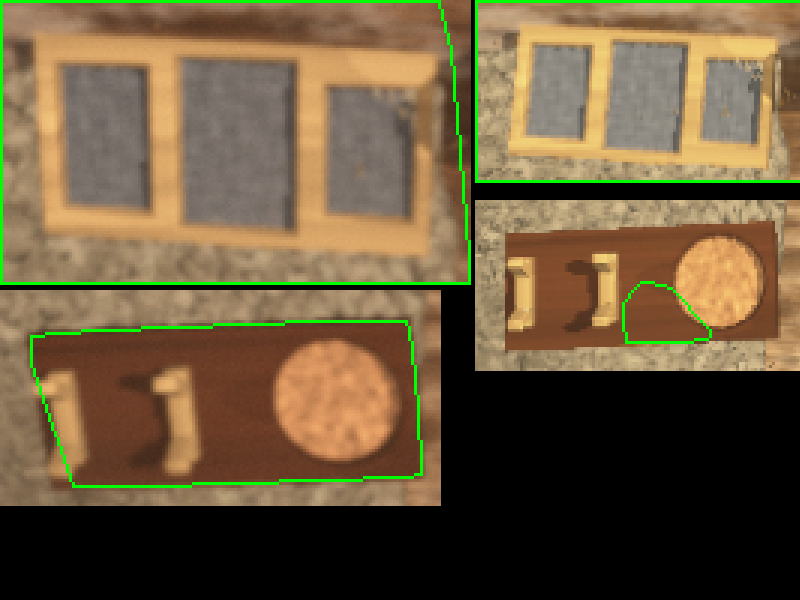

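```bash
python3 - <<'E'
from boards import *
st=pickle.load(open('pics/st5.pkl','rb'))
k=np.array([(35,38),(437,52),(430,254),(45,232)])/3+[105-.3,95-.3]
P=toplane('wrist',k,.020,st); print('W pale',rect(P),P.mean(0).round(4),P.round(3).tolist())
k=np.array([(520,26),(777,39),(767,167),(510,151)])-[475,0]; k=k/3+[105-.3,195-.3]
P=toplane('top',k,.020); print('T pale',rect(P),P.mean(0).round(4))
k=np.array([(505,234),(777,222),(779,340),(506,352)])-[475,200]; k=k/3+[105-.3,258-.3]
P=toplane('top',k,.020); print('T dark',rect(P),P.mean(0).round(4))
for n,f,s,boxes in (('wrist','pics/wrist5.png',st,((122,110,160,172),(160,110,208,178),(210,115,246,172))),('top','pics/top1.png',None,((118,205,145,248),(145,203,176,250),(178,206,202,247)))):
    hsv=cv2.cvtColor(cv2.imread(f),cv2.COLOR_BGR2HSV)
    for b in boxes:
        u0,v0,u1,v1=b; m=((hsv[v0:v1,u0:u1,1]<75)).astype(np.uint8)
        m=cv2.morphologyEx(m,cv2.MORPH_OPEN,np.ones((5,5)))
        cs,_=cv2.findContours(m,cv2.RETR_EXTERNAL,cv2.CHAIN_APPROX_NONE);kk=max(cs,key=cv2.contourArea).reshape(-1,2)+[u0,v0]
        print(n,rect(toplane(n,kk,.014,s)))
E
```

```text
W pale ([0.534, 0.2962], 201.8, 101.0, 87.2) [0.5335 0.2961 0.02  ] [[0.587, 0.394, 0.02], [0.579, 0.193, 0.02], [0.479, 0.198, 0.02], [0.489, 0.399, 0.02]]
T pale ([0.5306, 0.2982], 202.2, 100.2, 86.8) [0.5306 0.2977 0.02  ]
T dark ([0.3917, 0.2944], 209.9, 89.6, -87.5) [0.3918 0.2942 0.02  ]
wrist ([0.5373, 0.3645], 69.4, 41.8, -3.0)
wrist ([0.5335, 0.296], 81.7, 55.8, -2.8)
wrist ([0.5297, 0.2283], 61.1, 40.0, -2.2)
top ([0.5343, 0.3665], 70.6, 42.9, -2.8)
top ([0.53, 0.298], 80.3, 58.3, 0.1)
top ([0.5276, 0.2307], 61.4, 42.5, 0.1)
```

Candidates:
- **Jar:** the amber jar at wrist pixel (310,121). I'm leaving out the teal jar (top view 308,122), the blue one (417,120) and the far-off jars (480,128) and (518,118).
- **Cork:** the brown block at (300,52), not the pale maple at (215,47).
- **Wax:** the yellow block at (374,67), not the rosin at (367,134) or the yellow piece at the far left.
- **Sanding block:** the red one at (306,187).
- **Brush:** (370,200), not the chisels or the pencil.

The close crops confirm these choices. Jar first.

```bash
python3 -c "
from h import *
plan([(.567,.11,.20),(.567,.11,.05)],0.)"
```

```text
t 4.07 at [0.5105 0.1423 0.3913] psi 0.0096 q [ 0.08 -0.12  1.7   0.    1.55  1.64] open 1.007 F [-0.2 -0.1 -0.3]
(0.567, 0.11, 0.2) 0.0 dpos [0.056, 0.033, 0.1914] rot [-0.001, -0.001, 0.01]
(0.567, 0.11, 0.05) 0.0 dpos [0.0558, 0.0331, 0.3414] rot [-0.001, -0.001, 0.01]
```

Request:
carry_out --commands '[{"delta_pos":[0.012,0.007,0.038],"delta_rot":[0,0,0.01],"claw":100},{"delta_pos":[0.023,0.014,0.076],"delta_rot":[0,0,0.01],"claw":100},{"delta_pos":[0.034,0.021,0.114],"delta_rot":[0,0,0.01],"claw":100},{"delta_pos":[0.045,0.028,0.15],"delta_rot":[0,0,0.01],"claw":100},{"delta_pos":[0.056,0.033,0.19],"delta_rot":[0,0,0.01],"claw":100},{"delta_pos":[0.056,0.033,0.22],"delta_rot":[0,0,0.01],"claw":100},{"delta_pos":[0.056,0.033,0.22],"delta_rot":[0,0,0.01],"claw":100}]'

```text
time: 4.65
eef_pos: [0.5605, 0.108, 0.1615]
tcp_rot: [1.0, -0.001, -0.008, 0.0]
contact_force: [-0.9, -0.2, -1.4]
opening: 1.004
```

```bash
python3 - <<'E'
from h import *
plan([(.567,.11,.05)],0.)
st=ctrl.get_state(); im,d=ctrl.read_camera('wrist'); cv2.imwrite('pics/wrist6.png',im[:,:,::-1])
C=cloud('wrist',d,st); m=(np.abs(C[...,2]-.087)<.006)&(d>0); vv,uu=np.where(m); print(len(uu))
P=toplane('wrist',np.c_[uu,vv],.087,st); print(P.mean(0),rect(P))
r=topface('wrist',d,(100,200,400,420),.024,st) ; print(r[:-1])
E
```

```text
t 4.65 at [0.5605 0.108  0.1615] psi -0.0026 q [ 0.01  0.12  1.88 -0.    1.16  1.59] open 1.004 F [-0.9 -0.2 -1.4]
(0.567, 0.11, 0.05) 0.0 dpos [0.0084, -0.0021, 0.1114] rot [0.0, 0.017, -0.003]
3848
[0.56806224 0.08788606 0.087     ] ([0.5686, 0.0119], 238.4, 69.8, 82.6)
(([0.519, 0.2384], 85.7, 75.2, 87.8), 'zmed', 0.0198, 2505)
```

View pics/wrist6.png

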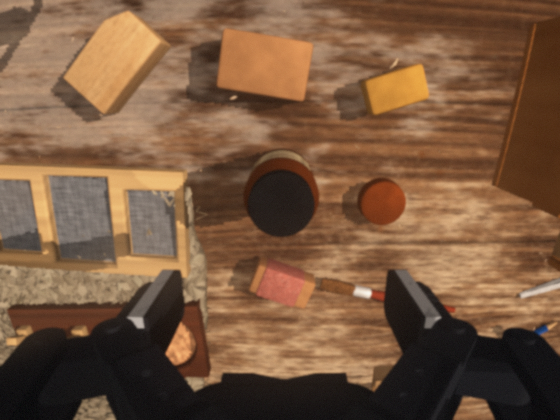

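Request:
carry_out --commands '[{"delta_pos":[0.008,-0.002,0.02],"delta_rot":[0,0.017,0],"claw":100},{"delta_pos":[0.008,-0.002,0.02],"delta_rot":[0,0.017,0],"claw":100}]'

```text
time: 4.87
eef_pos: [0.569, 0.1098, 0.1445]
tcp_rot: [1.0, -0.001, 0.002, 0.0]
contact_force: [-1.2, -0.8, -0.6]
opening: 1.0
```

```bash
python3 - <<'E'
from h import *
st=ctrl.get_state(); im,d=ctrl.read_camera('wrist')
plan([(.567,.11,.05)],0.)
b=(200,100,380,300)
C=cloud('wrist',d,st); m=np.zeros(d.shape,bool); m[100:300,200:380]=((np.abs(C[...,2]-.087)<.006)&(d>0))[100:300,200:380]; vv,uu=np.where(m)
P=toplane('wrist',np.c_[uu,vv],.087,st); print(P.mean(0),rect(P),uu.mean(),vv.mean())
r=topface('wrist',d,(240,230,330,330),.024,st) ; print('sand',r[:-1])
r=topface('wrist',d,(200,0,330,110),.030,st) ; print('cork',r[:-1])
r=topface('wrist',d,(340,20,450,130),.022,st) ; print('wax',r[:-1])
E
```

```text
t 4.92 at [0.5695 0.11   0.146 ] psi -0.0024 q [ 0.02  0.15  1.88 -0.    1.11  1.59] open 0.997 F [-0.5 -0.3  0.4]
(0.567, 0.11, 0.05) 0.0 dpos [-0.0029, -0.0, 0.096] rot [0.0, -0.004, -0.002]
[0.57003486 0.10935685 0.087     ] ([0.5699, 0.1094], 46.2, 45.2, -0.2) 283.14633507853404 225.50157068062828
sand (([0.4698, 0.1095], 57.6, 34.3, 68.5), 'zmed', 0.0237, 1989)
cork (([0.664, 0.1221], 69.5, 44.9, 80.0), 'zmed', 0.0299, 5751)
wax (([0.6468, 0.0165], 49.9, 30.1, -72.4), 'zmed', 0.0218, 2438)
```

Request:
carry_out --commands '[{"delta_pos":[-0.001,0,0.03],"delta_rot":[0,-0.004,0],"claw":100},{"delta_pos":[-0.001,0,0.06],"delta_rot":[0,-0.004,0],"claw":100},{"delta_pos":[-0.001,0,0.085],"delta_rot":[0,-0.004,0],"claw":100},{"delta_pos":[-0.001,0,0.096],"delta_rot":[0,-0.004,0],"claw":100},{"delta_pos":[-0.001,0,0.096],"delta_rot":[0,-0.004,0],"claw":100},{"delta_pos":[-0.001,0,0.096],"delta_rot":[0,-0.004,0],"claw":50},{"delta_pos":[-0.001,0,0.096],"delta_rot":[0,-0.004,0],"claw":50},{"delta_pos":[-0.001,0,0.096],"delta_rot":[0,-0.004,0],"claw":50}]' --force 40

```text
time: 5.58
eef_pos: [0.571, 0.1101, 0.0532]
tcp_rot: [1.0, -0.001, 0.003, 0.0]
contact_force: [-4.8, 0.1, 24.8]
opening: 0.607
```

Request:
carry_out --commands '[{"delta_pos":[0,0,0],"delta_rot":[0,0,0],"claw":50},{"delta_pos":[0,0,0],"delta_rot":[0,0,0],"claw":50}]'

```text
time: 5.75
eef_pos: [0.5724, 0.1101, 0.0551]
tcp_rot: [1.0, -0.001, 0.004, 0.0]
contact_force: [0.3, 1.0, -2.2]
opening: 0.598
```

```bash
python3 -c "
from h import *
plan([(.567,.11,.16),(.397,.235,.16),(.397,.235,.064)],0.)"
```

```text
t 5.75 at [0.5724 0.1101 0.0551] psi -0.0022 q [ 0.02  0.27  1.92 -0.    0.94  1.59] open 0.598 F [ 0.3  1.  -2.2]
(0.567, 0.11, 0.16) 0.0 dpos [-0.0045, 0.0002, -0.105] rot [0.0, -0.009, -0.002]
(0.397, 0.235, 0.16) 0.0 dpos [-0.1747, -0.1245, -0.1065] rot [0.0, -0.009, -0.002]
(0.397, 0.235, 0.064) 0.0 dpos [-0.1756, -0.1245, -0.0105] rot [0.0, -0.009, -0.002]
```

Request:
carry_out --commands '[{"delta_pos":[0,0,-0.01],"delta_rot":[0,-0.005,0],"claw":40},{"delta_pos":[0,0,-0.035],"delta_rot":[0,-0.009,0],"claw":40},{"delta_pos":[0,0,-0.065],"delta_rot":[0,-0.009,0],"claw":40},{"delta_pos":[0,0,-0.09],"delta_rot":[0,-0.009,0],"claw":40},{"delta_pos":[0,0,-0.1],"delta_rot":[0,-0.009,0],"claw":40}]'

```text
time: 6.17
eef_pos: [0.5738, 0.1102, 0.1603]
tcp_rot: [1.0, -0.001, 0.004, -0.0]
contact_force: [0.8, -0.5, -1.2]
opening: 0.597
```

```bash
python3 - <<'E'
from h import *
plan([(.397,.235,.16)],0.)
im,d=ctrl.read_camera('wrist'); cv2.imwrite('pics/wrist7.png',im[:,:,::-1])
im,d=ctrl.read_camera('scene')
cv2.imwrite('pics/scene7c.png',cv2.resize(im[:,:,::-1][120:320,170:370],(600,600),interpolation=cv2.INTER_CUBIC))
E
```

```text
t 6.17 at [0.5738 0.1102 0.1603] psi -0.0021 q [ 0.02  0.14  1.86 -0.    1.13  1.59] open 0.597 F [ 0.8 -0.5 -1.2]
(0.397, 0.235, 0.16) 0.0 dpos [-0.1771, -0.1244, -0.001] rot [-0.0, -0.007, -0.002]
```

View pics/scene7c.png

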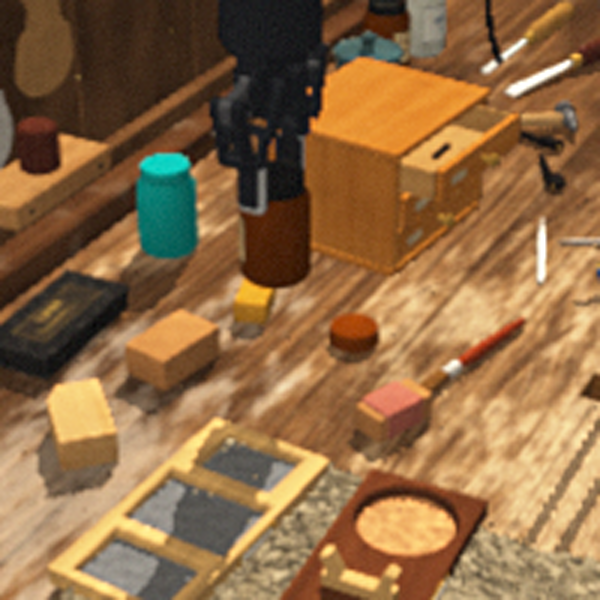

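View pics/wrist7.png

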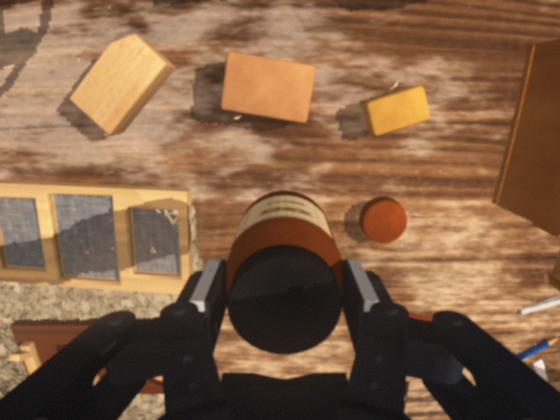

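```bash
python3 - <<'E'
from h import *
st=ctrl.get_state(); im,d=ctrl.read_camera('wrist')
C=cloud('wrist',d,st); hsv=cv2.cvtColor(im,cv2.COLOR_RGB2HSV)
m=np.zeros(d.shape,bool); m[240:355,225:345]=True
z=C[290:300,280:290,2]; print('lid z',np.median(z))
m&=(np.abs(C[...,2]-np.median(z))<.004); vv,uu=np.where(m)
P=toplane('wrist',np.c_[uu,vv],np.median(z),st); print(rect(P),P.mean(0),'tcp',st['eef_pos'])
for p in ((250,295),(320,295),(285,270),(285,330)): print(p,C[p[1],p[0],2])
plan([(.397,.235,.16)],0.)
E
```

```text
lid z 0.19175953871490076
([0.5722, 0.1093], 45.8, 45.3, -0.1) [0.57298616 0.10930806 0.19175954] tcp [0.57320481 0.11019128 0.15821469]
(250, 295) 0.19169674380059676
(320, 295) 0.19109752790988493
(285, 270) 0.1910907672892749
(285, 330) 0.19076709838506245
t 6.32 at [0.5717 0.1101 0.1556] psi -0.0022 q [ 0.02  0.15  1.87 -0.    1.13  1.59] open 0.6 F [-0.8  0.  -1.9]
(0.397, 0.235, 0.16) 0.0 dpos [-0.175, -0.1245, -0.0046] rot [0.0, -0.001, -0.002]
```

Request:
carry_out --commands '[{"delta_pos":[-0.03,-0.02,-0.01],"delta_rot":[0,0,0],"claw":40},{"delta_pos":[-0.06,-0.043,-0.015],"delta_rot":[0,0,0],"claw":40},{"delta_pos":[-0.09,-0.065,-0.015],"delta_rot":[0,0,0],"claw":40},{"delta_pos":[-0.12,-0.087,-0.015],"delta_rot":[0,0,0],"claw":40},{"delta_pos":[-0.15,-0.107,-0.015],"delta_rot":[0,0,0],"claw":40},{"delta_pos":[-0.17,-0.122,-0.015],"delta_rot":[0,0,0],"claw":40},{"delta_pos":[-0.174,-0.1245,-0.01],"delta_rot":[0,0,0],"claw":40},{"delta_pos":[-0.174,-0.1245,-0.005],"delta_rot":[0,0,0],"claw":40}]'

```text
time: 6.98
eef_pos: [0.3957, 0.2354, 0.1582]
tcp_rot: [1.0, 0.0, -0.001, 0.001]
contact_force: [-0.3, 0.2, -2.0]
opening: 0.595
```

```bash
python3 - <<'E'
from h import *
plan([(.398,.2345,.1),(.398,.2345,.069)],0.)
im,d=ctrl.read_camera('scene')
cv2.imwrite('pics/scene8c.png',cv2.resize(im[:,:,::-1][180:380,200:400],(600,600),interpolation=cv2.INTER_CUBIC))
im,d=ctrl.read_camera('wrist'); cv2.imwrite('pics/wrist8.png',im[:,:,::-1])
E
```

```text
t 6.98 at [0.3957 0.2354 0.1582] psi 0.0006 q [ 0.32 -0.14  2.14 -0.    1.14  1.89] open 0.595 F [-0.3  0.2 -2. ]
(0.398, 0.2345, 0.1) 0.0 dpos [0.0024, 0.0008, 0.0582] rot [0.001, 0.002, 0.001]
(0.398, 0.2345, 0.069) 0.0 dpos [0.0024, 0.0008, 0.0892] rot [0.001, 0.002, 0.001]
```

View pics/scene8c.png

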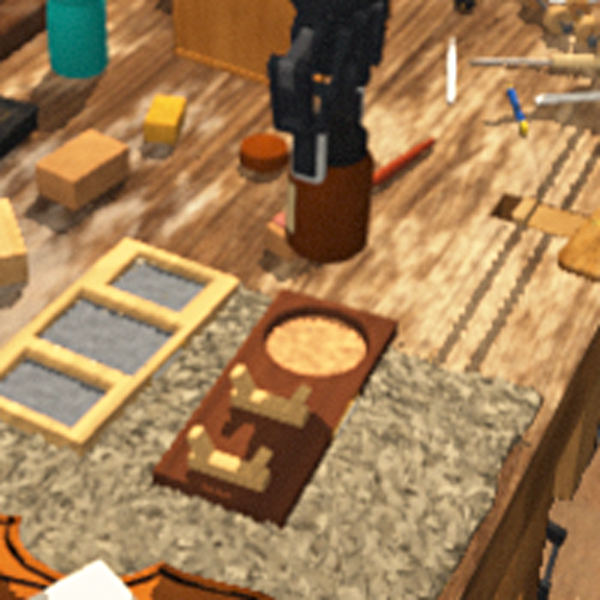

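View pics/wrist8.png

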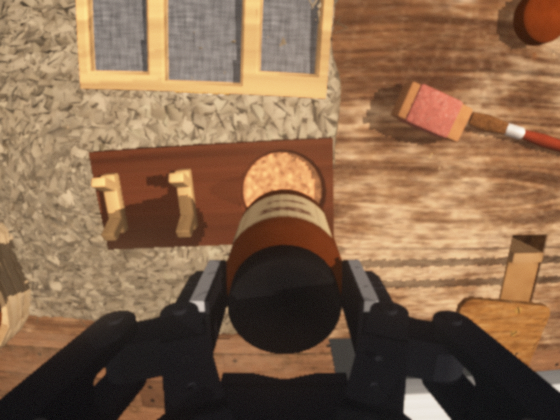

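```bash
python3 - <<'E'
from h import *
im=cv2.imread('pics/wrist8.png'); st=ctrl.get_state(); 
import types
st=dict(st); 
hsv=cv2.cvtColor(im,cv2.COLOR_BGR2HSV); b=im[145:193,235:330].astype(int)
m=(b[...,2]>150)&(b[...,1]>90); 
vv,uu=np.where(m); 
pts=[]
for r in range(0,m.shape[0],2):
    k=np.where(m[r])[0]
    if len(k)>8: pts+= [(k.min()+235,r+145),(k.max()+236,r+145)]
P=toplane('wrist',pts,.013,st)
A=np.c_[2*P[:,:2],np.ones(len(P))]; s=np.linalg.lstsq(A,(P[:,:2]**2).sum(1),rcond=None)[0]
print(s[:2],'r',np.sqrt(s[2]+s[0]**2+s[1]**2), len(pts))
plan([(.398,.2345,.069)],0.)
E
```

```text
[0.39961518 0.23509685] r 0.03434723230619065 40
t 7.08 at [0.397  0.2342 0.1579] psi -0.002 q [ 0.31 -0.13  2.14 -0.    1.14  1.89] open 0.599 F [ 0.7 -0.2 -1. ]
(0.398, 0.2345, 0.069) 0.0 dpos [0.0012, -0.0004, 0.0889] rot [0.002, 0.003, -0.002]
```

Request:
carry_out --commands '[{"delta_pos":[0.001,0,0.03],"delta_rot":[0.002,0.003,0],"claw":40},{"delta_pos":[0.001,0,0.055],"delta_rot":[0.002,0.003,0],"claw":40},{"delta_pos":[0.001,0,0.072],"delta_rot":[0.002,0.003,0],"claw":40},{"delta_pos":[0.001,0,0.08],"delta_rot":[0.002,0.003,0],"claw":40},{"delta_pos":[0.001,0,0.085],"delta_rot":[0.002,0.003,0],"claw":40},{"delta_pos":[0.001,0,0.088],"delta_rot":[0.002,0.003,0],"claw":40}]'

```text
time: 7.58
eef_pos: [0.3985, 0.2336, 0.0695]
tcp_rot: [1.0, -0.002, 0.0, 0.0]
contact_force: [-0.2, 0.3, -1.6]
opening: 0.595
```

```bash
python3 - <<'E'
from h import *
plan([(.398,.2345,.067)],0.)
im,d=ctrl.read_camera('scene')
cv2.imwrite('pics/scene9c.png',cv2.resize(im[:,:,::-1][200:360,230:390],(600,600),interpolation=cv2.INTER_CUBIC))
E
```

```text
t 7.58 at [0.3985 0.2336 0.0695] psi -0.0032 q [ 0.31  0.    2.2  -0.    0.94  1.88] open 0.595 F [-0.2  0.3 -1.6]
(0.398, 0.2345, 0.067) 0.0 dpos [-0.0005, -0.0009, 0.0025] rot [0.0, -0.0, -0.003]
```

View pics/scene9c.png

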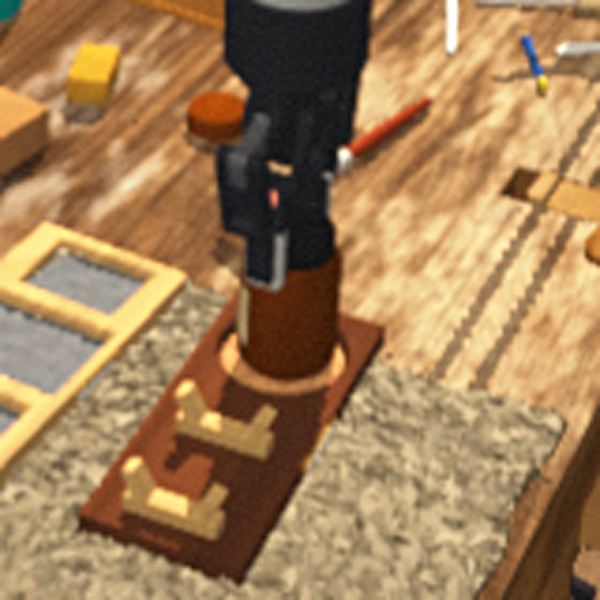

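Request:
carry_out --commands '[{"delta_pos":[0,-0.001,0.002],"delta_rot":[0,0,0],"claw":40},{"delta_pos":[0,-0.001,0.003],"delta_rot":[0,0,0],"claw":40},{"delta_pos":[0,-0.001,0.003],"delta_rot":[0,0,0],"claw":40}]'

```text
time: 7.88
eef_pos: [0.3991, 0.2349, 0.0674]
tcp_rot: [1.0, -0.001, 0.001, -0.0]
contact_force: [0.1, 0.5, -1.8]
opening: 0.594
```

Request:
carry_out --commands '[{"delta_pos":[0,0,0.0015],"delta_rot":[0,0,0],"claw":40},{"delta_pos":[0,0,0.003],"delta_rot":[0,0,0],"claw":40},{"delta_pos":[0,0,0.003],"delta_rot":[0,0,0],"claw":40}]'

```text
time: 8.13
eef_pos: [0.4009, 0.2353, 0.0659]
tcp_rot: [1.0, -0.001, 0.003, -0.001]
contact_force: [1.5, -1.3, 3.5]
opening: 0.595
```

Request:
carry_out --commands '[{"delta_pos":[0,0,0],"delta_rot":[0,0,0],"claw":65},{"delta_pos":[0,0,0],"delta_rot":[0,0,0],"claw":85},{"delta_pos":[0,0,0],"delta_rot":[0,0,0],"claw":85},{"delta_pos":[0,0,-0.03],"delta_rot":[0,0,0],"claw":85},{"delta_pos":[0,0,-0.07],"delta_rot":[0,0,0],"claw":90},{"delta_pos":[0.02,0.01,-0.11],"delta_rot":[0,0,0],"claw":90},{"delta_pos":[0.04,0.03,-0.13],"delta_rot":[0,0,0],"claw":90},{"delta_pos":[0.05,0.04,-0.13],"delta_rot":[0,0,0],"claw":90}]'

```text
time: 8.8
eef_pos: [0.455, 0.1948, 0.2033]
tcp_rot: [1.0, -0.001, 0.009, -0.002]
contact_force: [1.2, 0.7, -0.7]
opening: 0.901
```

```bash
python3 - <<'E'
from h import *
import pickle
plan([])
st=ctrl.get_state(); im,d=ctrl.read_camera('wrist'); cv2.imwrite('pics/wrist9.png',im[:,:,::-1])
np.save('pics/wrist9.npy',d); pickle.dump(dict(st),open('pics/st9.pkl','wb'))
E
```

```text
t 8.8 at [0.455  0.1948 0.2033] psi -0.0022 q [ 0.2  -0.11  2.04 -0.    1.2   1.77] open 0.901 F [ 1.2  0.7 -0.7]
```

View pics/wrist9.png

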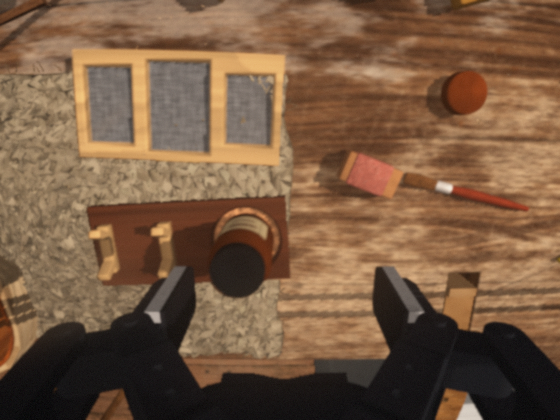

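```bash
python3 - <<'E'
from h import *
import pickle
st=pickle.load(open('pics/st9.pkl','rb')); d=np.load('pics/wrist9.npy'); im=cv2.imread('pics/wrist9.png')
C=cloud('wrist',d,st)
m=np.zeros(d.shape,np.uint8); m[165:222,403:540]=((C[...,2]>.0045)&(d>0))[165:222,403:540]
n,l,s,c=cv2.connectedComponentsWithStats(m); k=1+np.argmax(s[1:,4]); vv,uu=np.where(l==k); print(s[k])
P=toplane('wrist',np.c_[uu,vv],.007,st); print('brush',rect(P))
(vx,vy,x0,y0)=cv2.fitLine(P[:,:2].astype(np.float32),cv2.DIST_L2,0,.01,.01).ravel(); print('line yaw',np.degrees(np.arctan2(vy,vx)),x0,y0)
t=(P[:,:2]-[x0,y0])@[vx,vy]; print('ends',[(x0+a*vx,y0+a*vy) for a in (t.min(),t.max())],t.max()-t.min())
o=im.copy(); o[l==k]=(0,255,0); cv2.imwrite('pics/br.png',cv2.resize(o[140:230,330:550],(800,327),interpolation=cv2.INTER_NEAREST))
r=topface('wrist',d,(330,140,405,205),.024,st); print('sand',r[:-1])
r=topface('wrist',d,(200,225,275,310),.099,st); print('jar',r[:-1],r[-1].mean(0))
E
```

```text
[ 403  173  126   39 1229]
brush ([0.4451, -0.0009], 148.9, 13.8, 75.5)
line yaw 76.64561 0.4483192 0.0075914445
ends [(np.float64(0.429040437335135), np.float64(-0.07361902087407007)), (np.float64(0.4634318648315598), np.float64(0.07125253335815335))] 0.14889774097757996
sand (([0.4687, 0.1105], 57.5, 32.6, 68.8), 'zmed', 0.0238, 1854)
jar (([0.4016, 0.234], 45.9, 45.4, 0.1), 'zmed', 0.0989, 2277) [0.40182937 0.23379433 0.099     ]
```

View pics/br.png

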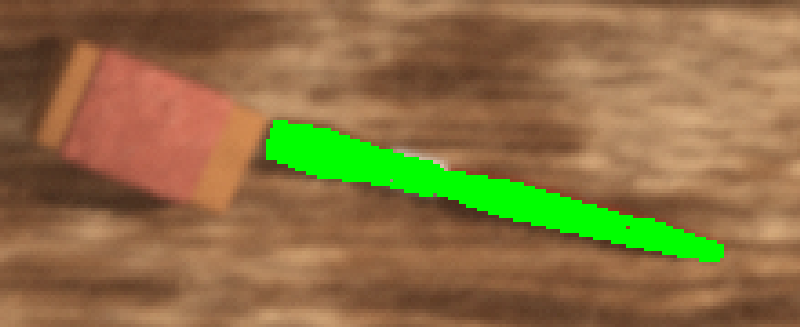

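Request:
carry_out --commands '[{"delta_pos":[0,0.03,0],"delta_rot":[0,0,-0.12],"claw":90},{"delta_pos":[-0.003,0.06,0],"delta_rot":[0,0,-0.24],"claw":90},{"delta_pos":[-0.006,0.095,0.01],"delta_rot":[0,0,-0.36],"claw":80},{"delta_pos":[-0.008,0.13,0.02],"delta_rot":[0,0,-0.48],"claw":70},{"delta_pos":[-0.01,0.16,0.03],"delta_rot":[0,0,-0.6],"claw":60},{"delta_pos":[-0.01,0.18,0.04],"delta_rot":[0,0,-0.72],"claw":50},{"delta_pos":[-0.01,0.19,0.05],"delta_rot":[0,0,-0.84],"claw":50},{"delta_pos":[-0.01,0.195,0.05],"delta_rot":[0,0,-0.96],"claw":50}]'

```text
time: 9.52
eef_pos: [0.442, -0.0024, 0.1466]
tcp_rot: [0.891, 0.454, 0.005, 0.001]
contact_force: [0.2, 0.6, -0.7]
opening: 0.504
```

```bash
python3 -c "
from h import *
plan([(.444,0,.13)],1.337)"
```

```text
t 9.52 at [ 0.442  -0.0024  0.1466] psi 0.9426 q [-0.24 -0.18  2.2   0.01  1.11  0.39] open 0.504 F [ 0.2  0.6 -0.7]
(0.444, 0, 0.13) 1.337 dpos [0.0029, 0.0001, 0.0166] rot [0.007, -0.006, -0.394]
```

Request:
carry_out --commands '[{"delta_pos":[0.003,0,0.005],"delta_rot":[0.003,-0.003,-0.12],"claw":50},{"delta_pos":[0.003,0,0.01],"delta_rot":[0.006,-0.005,-0.24],"claw":50},{"delta_pos":[0.003,0,0.016],"delta_rot":[0.007,-0.006,-0.36],"claw":50},{"delta_pos":[0.003,0,0.016],"delta_rot":[0.007,-0.006,-0.394],"claw":50},{"delta_pos":[0.003,0,0.016],"delta_rot":[0.007,-0.006,-0.394],"claw":50}]'

```text
time: 9.93
eef_pos: [0.4426, 0.0007, 0.1291]
tcp_rot: [0.785, 0.62, -0.001, -0.002]
contact_force: [0.6, 0.1, -0.0]
opening: 0.495
```

```bash
cat > brush.py <<'E'
from h import *
st=ctrl.get_state(); im,d=ctrl.read_camera('wrist'); cv2.imwrite('pics/wrist10.png',im[:,:,::-1])
plan([(.444,0,.03)],1.337)
C=cloud('wrist',d,st)
m=((C[...,2]>.0045)&(C[...,2]<.016)&(d>0)&(C[...,0]>.40)&(C[...,0]<.50)&(C[...,1]>-.1)&(C[...,1]<.09)).astype(np.uint8)
n,l,s,c=cv2.connectedComponentsWithStats(m); k=1+np.argmax(s[1:,4]); vv,uu=np.where(l==k); print(s[k])
P=toplane('wrist',np.c_[uu,vv],.007,st); print('brush',rect(P))
(vx,vy,x0,y0)=cv2.fitLine(P[:,:2].astype(np.float32),cv2.DIST_L2,0,.01,.01).ravel(); print('line yaw',np.degrees(np.arctan2(vy,vx)),x0,y0)
t=(P[:,:2]-[x0,y0])@[vx,vy]; print('ends',[(x0+a*vx,y0+a*vy) for a in (t.min(),t.max())],t.max()-t.min())
E
python3 brush.py
```

```text
t 9.98 at [0.443  0.0006 0.1296] psi 1.3356 q [-0.23 -0.14  2.21  0.    1.08  0.01] open 0.504 F [ 0.1 -0.2  0. ]
(0.444, 0, 0.03) 1.337 dpos [-0.0004, 0.0014, 0.0996] rot [-0.002, -0.001, -0.001]
[ 278  108   19  173 2255]
brush ([0.4461, -0.0011], 146.2, 14.0, 77.1)
line yaw 76.578735 0.44852403 0.010473453
ends [(np.float64(0.42880164094359957), np.float64(-0.07217642797896433)), (np.float64(0.46272994787157407), np.float64(0.07000567844580638))] 0.14617415062940736
```

View pics/wrist10.png

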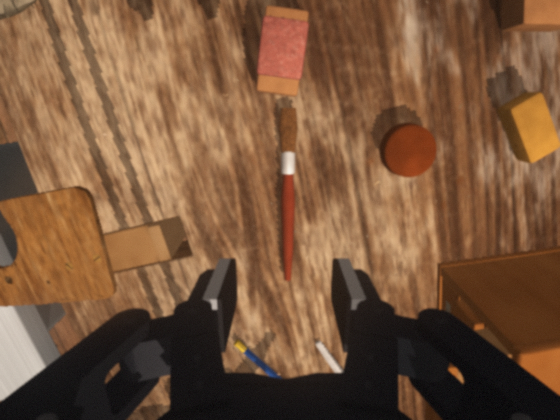

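Request:
carry_out --commands '[{"delta_pos":[-0.001,0.003,0.035],"delta_rot":[-0.002,0,0],"claw":50},{"delta_pos":[-0.001,0.003,0.07],"delta_rot":[-0.002,0,0],"claw":50},{"delta_pos":[-0.001,0.003,0.095],"delta_rot":[-0.002,0,0],"claw":50},{"delta_pos":[-0.001,0.003,0.105],"delta_rot":[-0.002,0,0],"claw":50},{"delta_pos":[-0.001,0.003,0.108],"delta_rot":[-0.002,0,0],"claw":50}]'

```text
time: 10.4
eef_pos: [0.4434, -0.0003, 0.0194]
tcp_rot: [0.785, 0.619, -0.001, -0.002]
contact_force: [-0.5, 0.1, 0.2]
opening: 0.501
```

```bash
python3 -c "
from h import *
plan([(.4455,-.001,.0195)],1.337)"
```

```text
t 10.4 at [ 4.434e-01 -3.000e-04  1.940e-02] psi 1.335 q [-0.23  0.06  2.26  0.    0.83  0.  ] open 0.501 F [-0.5  0.1  0.2]
(0.4455, -0.001, 0.0195) 1.337 dpos [-0.0002, 0.0022, -0.0001] rot [-0.006, -0.001, -0.002]
```

Request:
carry_out --commands '[{"delta_pos":[0,0.002,0],"delta_rot":[-0.005,0,0],"claw":20},{"delta_pos":[0,0.002,0],"delta_rot":[-0.005,0,0],"claw":5},{"delta_pos":[0,0.002,0],"delta_rot":[-0.005,0,0],"claw":0},{"delta_pos":[0,0.002,0],"delta_rot":[-0.005,0,0],"claw":0},{"delta_pos":[0,0.002,0],"delta_rot":[-0.005,0,0],"claw":0},{"delta_pos":[0,0.002,0],"delta_rot":[-0.005,0,0],"claw":0}]' --force 40

```text
time: 10.9
eef_pos: [0.4459, -0.0009, 0.0202]
tcp_rot: [0.785, 0.619, 0.001, 0.0]
contact_force: [-0.3, 0.3, -0.2]
opening: -0.002
```

```bash
python3 -c "
from h import *
plan([(.4455,-.001,.15)],1.337)"
```

```text
t 10.9 at [ 0.4459 -0.0009  0.0202] psi 1.3349 q [-0.23  0.06  2.25  0.    0.83  0.  ] open -0.002 F [-0.3  0.3 -0.2]
(0.4455, -0.001, 0.15) 1.337 dpos [-0.0001, -0.0003, -0.1298] rot [0.001, -0.001, -0.002]
```

```bash
python3 - <<'E'
from h import *
im,d=ctrl.read_camera('wrist'); cv2.imwrite('pics/wrist11.png',im[:,:,::-1])
E
```

```text
(no output)
```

View pics/wrist11.png

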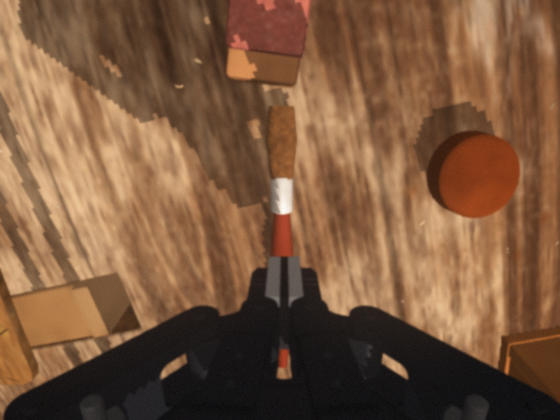

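```bash
python3 - <<'E'
from h import *
st=ctrl.get_state(); im,d=ctrl.read_camera('wrist')
C=cloud('wrist',d,st); R0=R.from_quat(st['tcp_rot']).as_matrix()
for u,v in [(274,262),(293,262),(270,280),(296,280),(283,230),(283,300),(284,365),(283,250),(283,256)]:
    p=C[v,u]; print((u,v),im[v,u],'world',p.round(4),'tool',(R0.T@(p-st['eef_pos'])).round(4))
cv2.imwrite('pics/w12.png',cv2.resize(im[:,:,::-1][230:390,210:360],(562,600),interpolation=cv2.INTER_CUBIC))
im,d=ctrl.read_camera('scene')
cv2.imwrite('pics/s12.png',cv2.resize(im[:,:,::-1][190:290,270:370],(600,600),interpolation=cv2.INTER_CUBIC))
E
```

```text
(274, 262) [100  89  84] world [0.4453 0.0102 0.0411] tool [ 0.0107 -0.003  -0.0211]
(293, 262) [102  93  87] world [0.453  0.0082 0.0406] tool [ 0.0105  0.0049 -0.0206]
(270, 280) [96 87 83] world [0.4441 0.01   0.0558] tool [ 0.0102 -0.0041 -0.0359]
(296, 280) [100  91  84] world [0.4536 0.0076 0.0557] tool [ 0.0101  0.0057 -0.0357]
(283, 230) [170  71  44] world [0.4497 0.0124 0.0106] tool [0.0138 0.0007 0.0094]
(283, 300) [37 32 28] world [0.4487 0.0081 0.0687] tool [ 0.0094  0.0008 -0.0487]
(284, 365) [168  62  37] world [ 0.4306 -0.0695  0.0092] tool [-0.0702  0.0013  0.0107]
(283, 250) [159  65  41] world [0.4473 0.0023 0.0116] tool [0.0035 0.0007 0.0084]
(283, 256) [105  47  30] world [ 0.4465 -0.001   0.0112] tool [0.     0.0007 0.0087]
```

View pics/w12.png

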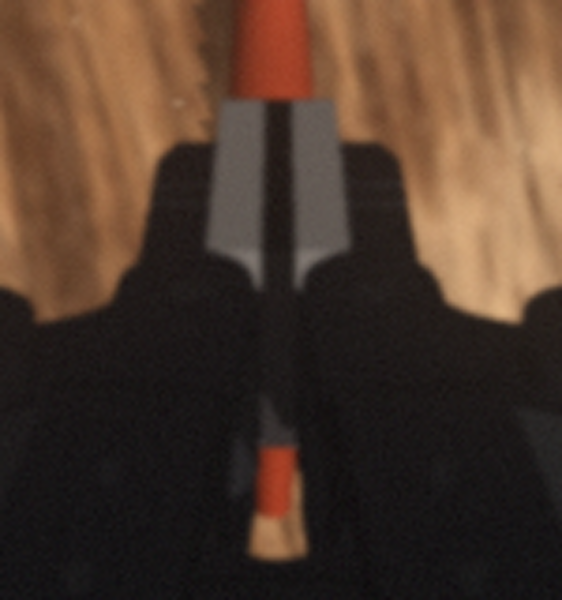

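View pics/s12.png

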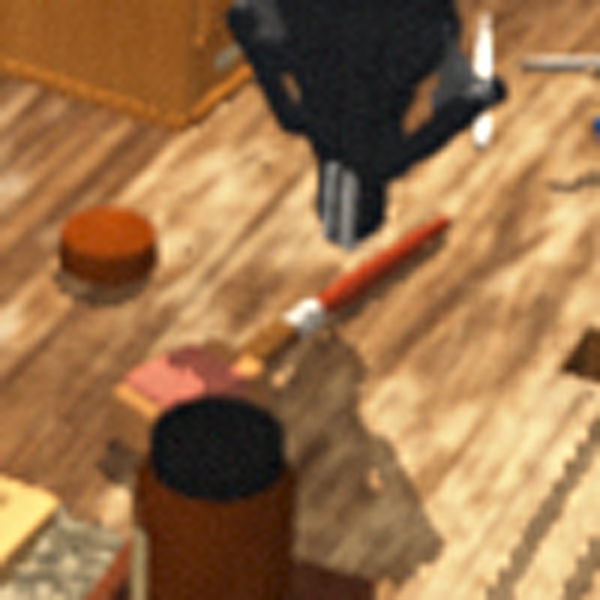

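```bash
python3 - <<'E'
from h import *
for z in (.003,.02,.037,.045): print(z,(project('scene',[(.446,.010,z),(.446,-.012,z)])-[270,190]).round(1)*6)
E
```

```text
0.003 [[334.2 301.8]
 [354.6 276.6]]
0.02 [[336.6 267.6]
 [357.  242.4]]
0.037 [[338.4 232.8]
 [359.4 208.2]]
0.045 [[339.6 216.6]
 [360.6 191.4]]
```

Request:
carry_out --commands '[{"delta_pos":[0,0,0],"delta_rot":[0,0,0],"claw":20},{"delta_pos":[0,0,0],"delta_rot":[0,0,0],"claw":30},{"delta_pos":[0,0,0],"delta_rot":[0,0,0],"claw":30}]'

```text
time: 11.3
eef_pos: [0.4455, -0.0008, 0.0196]
tcp_rot: [0.785, 0.619, 0.0, -0.0]
contact_force: [-0.6, 0.3, 0.7]
opening: 0.299
```

```bash
python3 - <<'E'
from h import *
st=ctrl.get_state(); im,d=ctrl.read_camera('wrist'); plan([])
C=cloud('wrist',d,st); R0=R.from_quat(st['tcp_rot']).as_matrix()
T=(C-st['eef_pos'])@R0
# points near the fingers: |x|<.013, |y|<.06, tool z from -.06
m=(np.abs(T[...,0])<.014)&(np.abs(T[...,1])<.05)&(T[...,2]>-.06)&(T[...,2]<.012)&(d>0)
for lo in np.arange(-.06,.012,.006):
    q=T[m&(T[...,2]>=lo)&(T[...,2]<lo+.006)]
    if len(q): print(round(lo,3),len(q),np.percentile(q[:,1],[2,50,98]).round(4))
cv2.imwrite('pics/w13.png',cv2.resize(im[:,:,::-1][220:390,180:380],(706,600),interpolation=cv2.INTER_CUBIC))
im,d=ctrl.read_camera('scene')
cv2.imwrite('pics/s13.png',cv2.resize(im[:,:,::-1][190:290,270:370],(600,600),interpolation=cv2.INTER_CUBIC))
E
```

```text
t 11.35 at [ 0.4454 -0.0008  0.0196] psi 1.3349 q [-0.23  0.06  2.25  0.    0.83  0.  ] open 0.303 F [0.2 0.2 0.9]
-0.06 1762 [-0.0394 -0.0132  0.0417]
-0.054 1004 [-0.0286  0.0139  0.0308]
-0.048 684 [-0.0176 -0.0115  0.0199]
-0.042 673 [-0.0247  0.0138  0.0271]
-0.036 614 [-0.0246  0.0138  0.0268]
-0.03 546 [-0.0244  0.0138  0.0269]
-0.024 474 [-0.0239  0.0011  0.0265]
-0.018 209 [-0.0212 -0.0118  0.0239]
-0.012 18 [-0.012   0.0138  0.0139]
0.006 1024 [-0.0049  0.0002  0.0054]
```

View pics/w13.png

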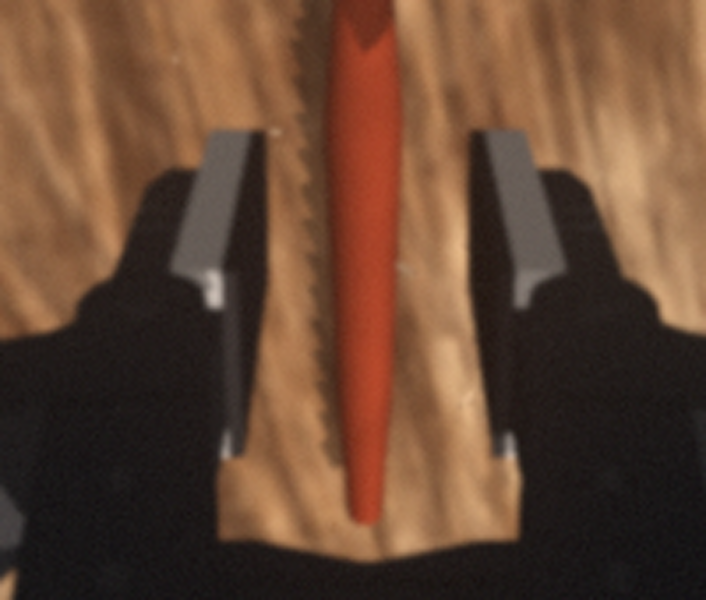

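View pics/s13.png

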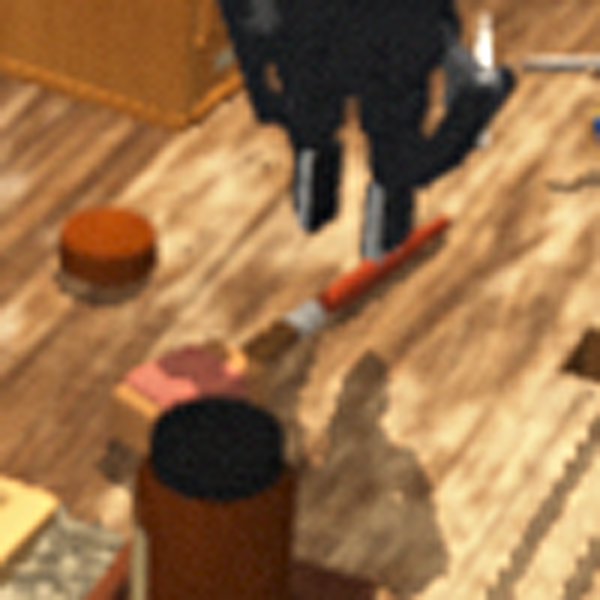

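Request:
carry_out --commands '[{"delta_pos":[0,0,0.01],"delta_rot":[0,0,0],"claw":30},{"delta_pos":[0,0,0.02],"delta_rot":[0,0,0],"claw":30},{"delta_pos":[0,0,0.026],"delta_rot":[0,0,0],"claw":30},{"delta_pos":[0,0,0.026],"delta_rot":[0,0,0],"claw":30}]'

```text
time: 11.73
eef_pos: [0.4435, -0.0004, -0.0087]
tcp_rot: [0.785, 0.619, -0.001, -0.002]
contact_force: [-1.3, 0.7, -0.3]
opening: 0.298
```

```bash
cat > tips.py <<'E'
from h import *
st=ctrl.get_state(); im,d=ctrl.read_camera('wrist'); plan([])
C=cloud('wrist',d,st); R0=R.from_quat(st['tcp_rot']).as_matrix()
T=(C-st['eef_pos'])@R0
# grey pad top edge strip
hsv=cv2.cvtColor(im,cv2.COLOR_RGB2HSV)
m=(np.abs(T[...,0]-.0105)<.003)&(np.abs(T[...,1])<.05)&(T[...,2]>-.04)&(T[...,2]<.004)&(d>0)&(hsv[...,1]<70)
q=T[m]; print(len(q),'tool z max pct',np.percentile(q[:,2],[50,90,95,99,100]).round(4),'y',np.percentile(q[:,1],[1,99]).round(4))
cv2.imwrite('pics/w14.png',cv2.resize(im[:,:,::-1][220:390,180:380],(706,600),interpolation=cv2.INTER_CUBIC))
im,d=ctrl.read_camera('scene')
cv2.imwrite('pics/s14.png',cv2.resize(im[:,:,::-1][190:290,270:370],(600,600),interpolation=cv2.INTER_CUBIC))
E
python3 tips.py
```

```text
t 11.78 at [ 0.4441 -0.0005 -0.0079] psi 1.3349 q [-0.23  0.12  2.26  0.    0.77  0.  ] open 0.302 F [ 0.  -0.3  0.9]
762 tool z max pct [-0.0291 -0.0186 -0.0167 -0.0152 -0.0142] y [-0.0181  0.0203]
```

View pics/s14.png

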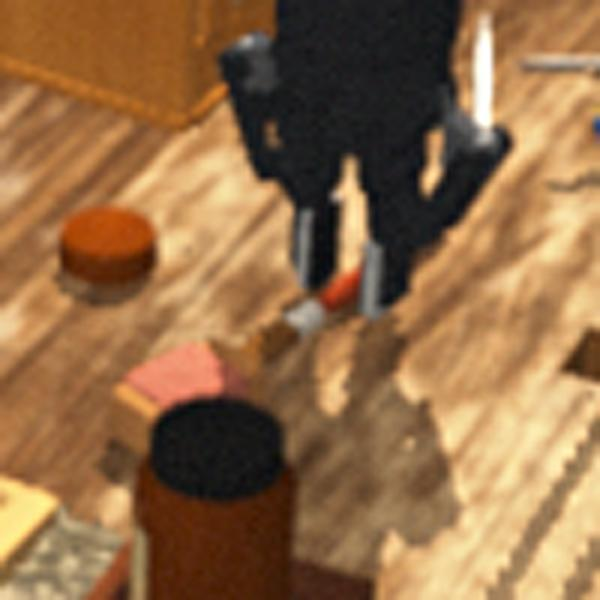

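Request:
carry_out --commands '[{"delta_pos":[0,0.001,0.001],"delta_rot":[0,0,0],"claw":30},{"delta_pos":[0,0.001,0.002],"delta_rot":[0,0,0],"claw":20},{"delta_pos":[0,0.001,0.002],"delta_rot":[0,0,0],"claw":10},{"delta_pos":[0,0.001,0.002],"delta_rot":[0,0,0],"claw":0},{"delta_pos":[0,0.001,0.002],"delta_rot":[0,0,0],"claw":0},{"delta_pos":[0,0.001,0.002],"delta_rot":[0,0,0],"claw":0}]' --force 30

```text
time: 12.33
eef_pos: [0.4458, -0.0009, -0.0091]
tcp_rot: [0.785, 0.619, -0.0, -0.001]
contact_force: [-0.2, -0.5, 0.4]
opening: 0.124
```

```bash
python3 tips.py
```

```text
t 12.38 at [ 0.4458 -0.0009 -0.0092] psi 1.3349 q [-0.23  0.12  2.26  0.    0.76  0.  ] open 0.123 F [-1.4 -0.2 -0.2]
809 tool z max pct [-0.0292 -0.0181 -0.0163 -0.0148 -0.013 ] y [-0.0107  0.0126]
```

View pics/w14.png

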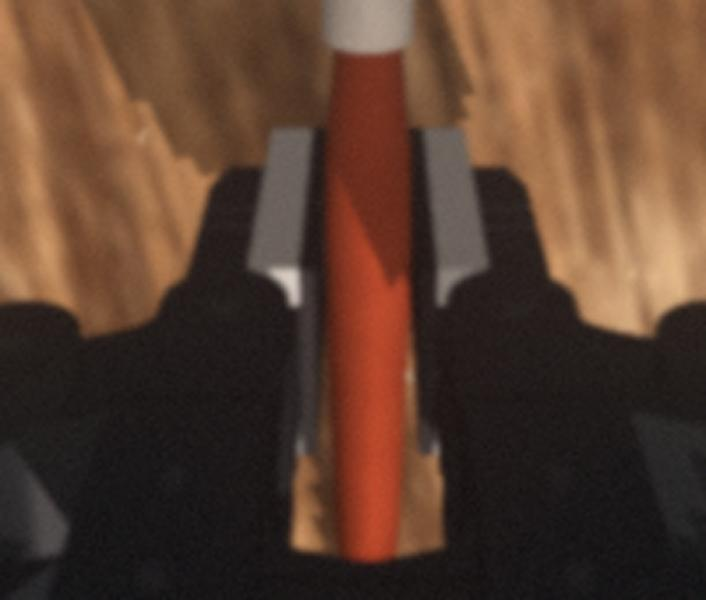

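Request:
carry_out --commands '[{"delta_pos":[0,0,-0.03],"delta_rot":[0,0,0],"claw":0},{"delta_pos":[0,0,-0.07],"delta_rot":[0,0,0],"claw":0},{"delta_pos":[0,0,-0.11],"delta_rot":[0,0,0],"claw":0},{"delta_pos":[0.015,-0.005,-0.145],"delta_rot":[0,0,0],"claw":0},{"delta_pos":[0.05,-0.02,-0.165],"delta_rot":[0,0,-0.05],"claw":0},{"delta_pos":[0.088,-0.035,-0.165],"delta_rot":[0,0,-0.1],"claw":0},{"delta_pos":[0.126,-0.05,-0.165],"delta_rot":[0,0,-0.15],"claw":0},{"delta_pos":[0.164,-0.065,-0.165],"delta_rot":[0,0,-0.2],"claw":0}]'

```text
time: 13.1
eef_pos: [0.421, 0.1752, 0.1572]
tcp_rot: [0.719, 0.695, 0.001, -0.0]
contact_force: [0.0, -0.0, 0.2]
opening: 0.124
```

```bash
python3 -c "
from h import *
plan([(.394,.3483,.15)],1.625)"
```

```text
t 13.1 at [0.421  0.1752 0.1572] psi 1.5364 q [ 0.17 -0.15  2.16  0.    1.13  0.2 ] open 0.124 F [ 0.  -0.   0.2]
(0.394, 0.3483, 0.15) 1.625 dpos [0.1721, -0.033, 0.0075] rot [0.001, -0.002, -0.089]
```

Request:
carry_out --commands '[{"delta_pos":[0.035,-0.005,0],"delta_rot":[0,0,-0.04],"claw":0},{"delta_pos":[0.07,-0.012,0],"delta_rot":[0,0,-0.089],"claw":0},{"delta_pos":[0.105,-0.02,0],"delta_rot":[0,0,-0.089],"claw":0},{"delta_pos":[0.14,-0.027,0.005],"delta_rot":[0,0,-0.089],"claw":0},{"delta_pos":[0.165,-0.032,0.007],"delta_rot":[0,0,-0.089],"claw":0},{"delta_pos":[0.172,-0.033,0.007],"delta_rot":[0,0,-0.089],"claw":0},{"delta_pos":[0.172,-0.033,0.007],"delta_rot":[0,0,-0.089],"claw":0}]'

```text
time: 13.68
eef_pos: [0.3932, 0.3495, 0.1501]
tcp_rot: [0.686, 0.727, 0.001, -0.0]
contact_force: [0.2, 0.2, -0.2]
opening: 0.125
```

```bash
python3 - <<'E'
from h import *
import pickle
st=ctrl.get_state(); im,d=ctrl.read_camera('wrist'); plan([(.394,.3483,.05)],1.625)
cv2.imwrite('pics/wrist15.png',im[:,:,::-1]); np.save('pics/wrist15.npy',d); pickle.dump(dict(st),open('pics/st15.pkl','wb'))
E
```

```text
t 13.73 at [0.3936 0.3484 0.1502] psi 1.6272 q [0.53 0.03 2.   0.   1.11 0.47] open 0.125 F [ 0.1 -0.8  0.9]
(0.394, 0.3483, 0.05) 1.625 dpos [-0.0002, 0.0003, 0.1002] rot [0.0, -0.001, 0.002]
```

View pics/wrist15.png

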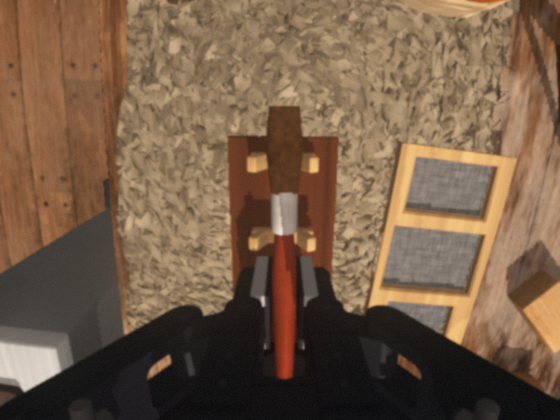

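```bash
python3 - <<'E'
from h import *
import pickle
st=pickle.load(open('pics/st15.pkl','rb'))
C=cloud('wrist',np.load('pics/wrist15.npy'),st)
for u,v in [(257,162),(309,162),(262,239),(304,240)]: print((u,v),C[v,u].round(4))
print(toplane('wrist',[(257,162),(309,162),(261,239),(305,240)],.046,st).round(4))
print(toplane('wrist',[(229,138),(338,138)],.020,st).round(4))
E
```

```text
(257, 162) [0.3724 0.3811 0.0451]
(309, 162) [0.411  0.3837 0.0473]
(262, 239) [0.3783 0.3172 0.0385]
(304, 240) [0.4123 0.3202 0.0432]
[[0.3725 0.3813 0.046 ]
 [0.4111 0.3835 0.046 ]
 [0.3779 0.3201 0.046 ]
 [0.4128 0.3213 0.046 ]]
[[0.3474 0.3954 0.02  ]
 [0.4352 0.4005 0.02  ]]
```

Request:
carry_out --commands '[{"delta_pos":[0.001,0,0.035],"delta_rot":[0,0,0],"claw":0},{"delta_pos":[0.001,0,0.07],"delta_rot":[0,0,0],"claw":0},{"delta_pos":[0.001,0,0.095],"delta_rot":[0,0,0],"claw":0},{"delta_pos":[0.001,0,0.11],"delta_rot":[0,0,0],"claw":0},{"delta_pos":[0.001,0,0.12],"delta_rot":[0,0,0],"claw":0},{"delta_pos":[0.001,0,0.126],"delta_rot":[0,0,0],"claw":0},{"delta_pos":[0.001,0,0.126],"delta_rot":[0,0,0],"claw":0}]'

```text
time: 14.32
eef_pos: [0.3937, 0.3483, 0.0236]
tcp_rot: [0.687, 0.726, -0.0, -0.0]
contact_force: [0.5, 0.3, 0.3]
opening: 0.122
```

```bash
python3 - <<'E'
from h import *
plan([(.394,.349,.021)],1.625)
im,d=ctrl.read_camera('scene')
cv2.imwrite('pics/s16.png',cv2.resize(im[:,:,::-1][240:360,230:350],(600,600),interpolation=cv2.INTER_CUBIC))
E
```

```text
t 14.32 at [0.3937 0.3483 0.0236] psi 1.6258 q [0.53 0.22 2.06 0.   0.86 0.48] open 0.122 F [0.5 0.3 0.3]
(0.394, 0.349, 0.021) 1.625 dpos [0.0006, 0.0004, 0.0026] rot [-0.001, 0.0, 0.001]
```

View pics/s16.png

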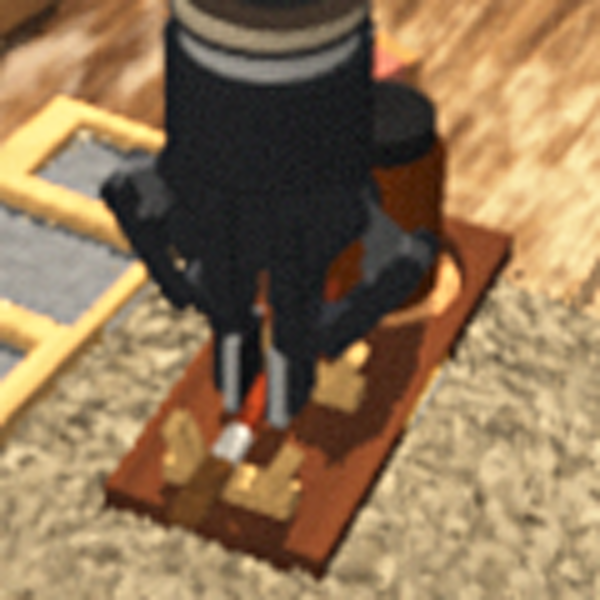

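Brush is in the saddles. Lower the last 2 mm and release.

Request:
carry_out --commands '[{"delta_pos":[0,0,0.002],"delta_rot":[0,0,0],"claw":0},{"delta_pos":[0,0,0.002],"delta_rot":[0,0,0],"claw":20},{"delta_pos":[0,0,0.002],"delta_rot":[0,0,0],"claw":35},{"delta_pos":[0,0,0.002],"delta_rot":[0,0,0],"claw":35},{"delta_pos":[0,0,-0.02],"delta_rot":[0,0,0],"claw":40},{"delta_pos":[0,0,-0.06],"delta_rot":[0,0,0],"claw":50},{"delta_pos":[0,0,-0.1],"delta_rot":[0,0,0],"claw":60},{"delta_pos":[0,0,-0.14],"delta_rot":[0,0,0],"claw":70}]'

```text
time: 15.03
eef_pos: [0.3936, 0.3487, 0.1662]
tcp_rot: [0.687, 0.726, 0.0, -0.0]
contact_force: [0.4, 0.9, 0.9]
opening: 0.697
```

```bash
python3 - <<'E'
from h import *
plan([(.47,.112,.16)],1.2)
im,d=ctrl.read_camera('wrist'); cv2.imwrite('pics/wrist16.png',im[:,:,::-1])
E
```

```text
t 15.03 at [0.3936 0.3487 0.1662] psi 1.6264 q [0.53 0.01 1.99 0.   1.14 0.48] open 0.697 F [0.4 0.9 0.9]
(0.47, 0.112, 0.16) 1.2 dpos [-0.2406, 0.0631, 0.0061] rot [0.0, -0.001, 0.426]
```

View pics/wrist16.png

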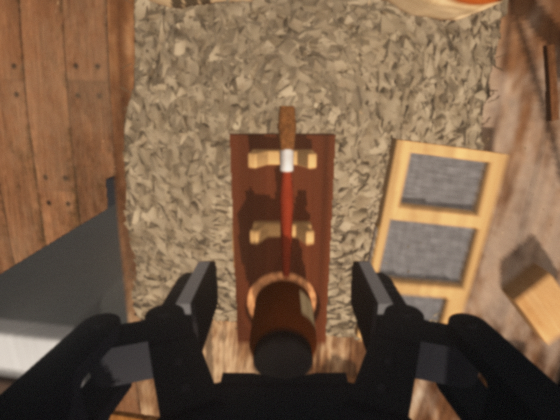

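Request:
carry_out --commands '[{"delta_pos":[-0.04,0.01,0],"delta_rot":[0,0,0.06],"claw":75},{"delta_pos":[-0.08,0.02,0],"delta_rot":[0,0,0.14],"claw":75},{"delta_pos":[-0.12,0.031,0],"delta_rot":[0,0,0.22],"claw":75},{"delta_pos":[-0.16,0.042,0.01],"delta_rot":[0,0,0.3],"claw":75},{"delta_pos":[-0.2,0.052,0.02],"delta_rot":[0,0,0.38],"claw":75},{"delta_pos":[-0.235,0.06,0.03],"delta_rot":[0,0,0.426],"claw":75},{"delta_pos":[-0.242,0.062,0.036],"delta_rot":[0,0,0.426],"claw":75},{"delta_pos":[-0.242,0.062,0.036],"delta_rot":[0,0,0.426],"claw":75}]'

```text
time: 15.75
eef_pos: [0.4741, 0.1119, 0.1381]
tcp_rot: [0.826, 0.563, 0.008, -0.0]
contact_force: [-1.1, 1.0, -0.1]
opening: 0.749
```

```bash
python3 - <<'E'
from h import *
st=ctrl.get_state(); im,d=ctrl.read_camera('wrist'); cv2.imwrite('pics/wrist17.png',im[:,:,::-1])
r=topface('wrist',d,(220,100,350,330),.024,st); print('sand',r[:-1],r[-1].mean(0))
plan([(.469,.1105,-.003)],1.2)
E
```

```text
sand (([0.4676, 0.1104], 56.9, 31.9, 69.1), 'zmed', 0.024, 2673) [0.46800639 0.11110096 0.024     ]
t 15.8 at [0.474  0.1134 0.1388] psi 1.1988 q [ 0.02 -0.06  2.11  0.01  1.07  0.39] open 0.748 F [-0.5  0.1 -0.6]
(0.469, 0.1105, -0.003) 1.2 dpos [-0.0064, -0.0049, 0.1417] rot [0.009, -0.014, -0.001]
```

View pics/wrist17.png

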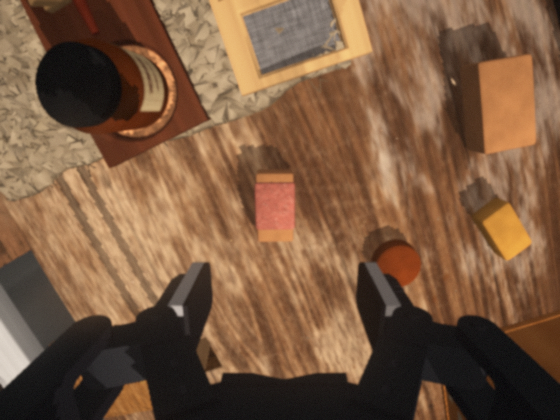

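Request:
carry_out --commands '[{"delta_pos":[-0.006,-0.005,0.04],"delta_rot":[0.009,-0.014,0],"claw":75},{"delta_pos":[-0.006,-0.005,0.08],"delta_rot":[0.009,-0.014,0],"claw":75},{"delta_pos":[-0.006,-0.005,0.115],"delta_rot":[0.009,-0.014,0],"claw":70},{"delta_pos":[-0.006,-0.005,0.135],"delta_rot":[0.009,-0.014,0],"claw":70},{"delta_pos":[-0.006,-0.005,0.141],"delta_rot":[0.009,-0.014,0],"claw":70},{"delta_pos":[-0.006,-0.005,0.141],"delta_rot":[0.009,-0.014,0],"claw":45},{"delta_pos":[-0.006,-0.005,0.141],"delta_rot":[0.009,-0.014,0],"claw":25},{"delta_pos":[-0.006,-0.005,0.141],"delta_rot":[0.009,-0.014,0],"claw":25}]' --force 40

```text
time: 16.47
eef_pos: [0.4711, 0.1117, 0.0001]
tcp_rot: [0.825, 0.565, 0.002, 0.001]
contact_force: [-0.3, 0.5, 0.8]
opening: 0.339
```

Request:
carry_out --commands '[{"delta_pos":[0,0,0],"delta_rot":[0,0,0],"claw":20},{"delta_pos":[0,0,0],"delta_rot":[0,0,0],"claw":20}]'

```text
time: 16.63
eef_pos: [0.473, 0.112, 0.0022]
tcp_rot: [0.825, 0.565, 0.004, 0.002]
contact_force: [1.4, -0.0, 0.5]
opening: 0.338
```

```bash
python3 tips.py
```

```text
t 16.68 at [0.4725 0.1119 0.0017] psi 1.2001 q [ 0.02  0.18  2.17 -0.    0.79  0.39] open 0.336 F [0.7 0.1 0.4]
686 tool z max pct [-0.0298 -0.0191 -0.0173 -0.0156 -0.014 ] y [-0.0196  0.022 ]
```

View pics/w14.png

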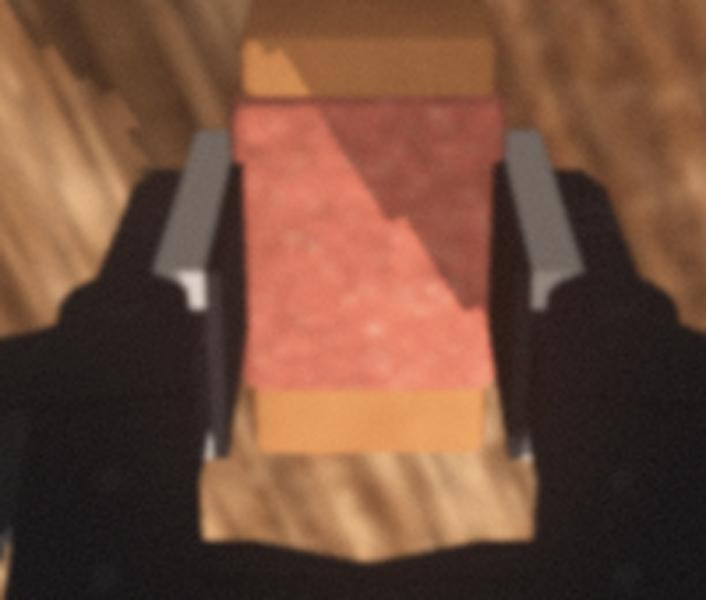

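Request:
carry_out --commands '[{"delta_pos":[0,0,-0.03],"delta_rot":[0,0,0],"claw":20},{"delta_pos":[0,0,-0.07],"delta_rot":[0,0,0],"claw":20},{"delta_pos":[0.02,0,-0.105],"delta_rot":[0,0,0.12],"claw":20},{"delta_pos":[0.055,-0.006,-0.12],"delta_rot":[0,0,0.24],"claw":20},{"delta_pos":[0.095,-0.011,-0.12],"delta_rot":[0,0,0.36],"claw":20},{"delta_pos":[0.133,-0.016,-0.12],"delta_rot":[0,0,0.48],"claw":20},{"delta_pos":[0.17,-0.02,-0.12],"delta_rot":[0,0,0.6],"claw":20},{"delta_pos":[0.21,-0.025,-0.12],"delta_rot":[0,0,0.72],"claw":20}]'

```text
time: 17.4
eef_pos: [0.5243, 0.3181, 0.1221]
tcp_rot: [0.972, 0.236, 0.004, 0.001]
contact_force: [0.5, 0.2, 0.0]
opening: 0.337
```

```bash
python3 -c "
from h import *
plan([(.5373,.364,.12)],-.05)"
```

```text
t 17.4 at [0.5243 0.3181 0.1221] psi 0.4762 q [ 0.38  0.25  1.82 -0.    1.07  1.48] open 0.337 F [0.5 0.2 0. ]
(0.5373, 0.364, 0.12) -0.05 dpos [0.0326, -0.0349, 0.0022] rot [0.001, -0.007, 0.526]
```

Request:
carry_out --commands '[{"delta_pos":[0.015,-0.016,0],"delta_rot":[0,-0.002,0.12],"claw":20},{"delta_pos":[0.03,-0.033,0],"delta_rot":[0,-0.005,0.24],"claw":20},{"delta_pos":[0.033,-0.035,0.002],"delta_rot":[0,-0.007,0.36],"claw":20},{"delta_pos":[0.033,-0.035,0.002],"delta_rot":[0,-0.007,0.48],"claw":20},{"delta_pos":[0.033,-0.035,0.002],"delta_rot":[0,-0.007,0.526],"claw":20},{"delta_pos":[0.033,-0.035,0.002],"delta_rot":[0,-0.007,0.526],"claw":20}]'

```text
time: 17.9
eef_pos: [0.5374, 0.3644, 0.12]
tcp_rot: [1.0, -0.025, 0.0, 0.001]
contact_force: [0.6, -0.9, 1.0]
opening: 0.337
```

```bash
cat > held.py <<'E'
from h import *
import sys
# height of held block top & pose
h=float(sys.argv[1]); fn=sys.argv[2]
st=ctrl.get_state(); im,d=ctrl.read_camera('wrist'); cv2.imwrite(fn,im[:,:,::-1])
C=cloud('wrist',d,st); R0=R.from_quat(st['tcp_rot']).as_matrix(); T=(C-st['eef_pos'])@R0
m=np.zeros(d.shape,bool); m[150:345,:]=True
m&=(np.abs(T[...,1])<.030)&(np.abs(T[...,0])<.05)&(T[...,2]>-.028)&(T[...,2]<.03)&(d>0)
hsv=cv2.cvtColor(im,cv2.COLOR_RGB2HSV); m&=hsv[...,1]>90
zt=np.median(C[m][:,2]); mm=m&(np.abs(C[...,2]-zt)<.003); zt=np.median(C[mm][:,2])
vv,uu=np.where(mm); P=toplane('wrist',np.c_[uu,vv],zt,st)
print('held top z',zt.round(4),'bottom',(zt-h).round(4),rect(P),'tcp',st['eef_pos'].round(4),len(uu))
for q in range(0,3): pass
A=np.c_[C[mm][:,:2]-C[mm][:,:2].mean(0),np.ones(len(uu))]; s=np.linalg.lstsq(A,C[mm][:,2],rcond=None)[0]; print('slope x,y',s[:2].round(3))
E
python3 held.py .024 pics/wrist18.png;  python3 -c "
from h import *
plan([(.5373,.364,.02)],-.05)"
```

```text
held top z 0.1443 bottom 0.1203 ([0.5382, 0.3638], 56.8, 54.4, 87.0) tcp [0.5374 0.3644 0.12  ] 8040
slope x,y [-0.005  0.   ]
t 17.95 at [0.5375 0.3642 0.1201] psi -0.0486 q [ 0.44  0.33  1.72 -0.    1.1   2.06] open 0.335 F [-0.2  0.1 -0.2]
(0.5373, 0.364, 0.02) -0.05 dpos [-0.0002, 0.0001, 0.1001] rot [0.001, -0.0, 0.001]
```

View pics/wrist18.png

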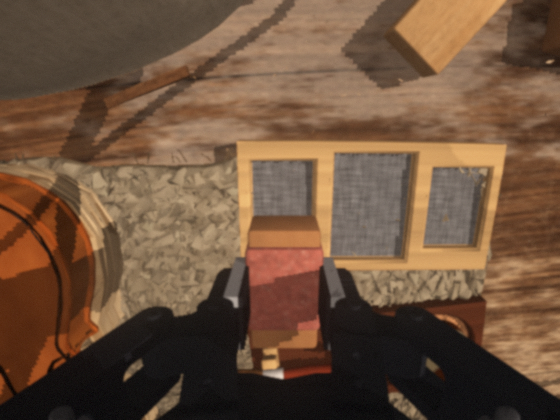

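```bash
python3 - <<'E'
from h import *
st=ctrl.get_state()
print(toplane('wrist',[(251,185),(315,185),(283,159),(332,205),(412,205),(372,152),(370,259),(425,205),(490,205),(460,165),(455,247)],.018,st).round(4))
E
```

```text
[[0.5563 0.3871 0.018 ]
 [0.554  0.339  0.018 ]
 [0.5747 0.3621 0.018 ]
 [0.5377 0.3263 0.018 ]
 [0.5347 0.2641 0.018 ]
 [0.5769 0.2963 0.018 ]
 [0.4909 0.2958 0.018 ]
 [0.5342 0.2537 0.018 ]
 [0.5317 0.2004 0.018 ]
 [0.5646 0.2284 0.018 ]
 [0.4974 0.2259 0.018 ]]
```

Request:
carry_out --commands '[{"delta_pos":[0,0.001,0.035],"delta_rot":[0,0,0],"claw":20},{"delta_pos":[0,0.001,0.07],"delta_rot":[0,0,0],"claw":20},{"delta_pos":[0,0.001,0.09],"delta_rot":[0,0,0],"claw":20},{"delta_pos":[0,0.001,0.1],"delta_rot":[0,0,0],"claw":20},{"delta_pos":[0,0.001,0.105],"delta_rot":[0,0,0],"claw":20},{"delta_pos":[0,0.001,0.107],"delta_rot":[0,0,0],"claw":20}]'

```text
time: 18.45
eef_pos: [0.5376, 0.363, 0.013]
tcp_rot: [1.0, -0.024, 0.0, 0.001]
contact_force: [0.4, 0.3, -0.0]
opening: 0.336
```

Request:
carry_out --commands '[{"delta_pos":[0,0,0.001],"delta_rot":[0,0,0],"claw":20},{"delta_pos":[0,0,0.001],"delta_rot":[0,0,0],"claw":45},{"delta_pos":[0,0,0.001],"delta_rot":[0,0,0],"claw":60},{"delta_pos":[0,0,0],"delta_rot":[0,0,0],"claw":60},{"delta_pos":[0,0,-0.03],"delta_rot":[0,0,0],"claw":60},{"delta_pos":[0,0,-0.07],"delta_rot":[0,0,0],"claw":80},{"delta_pos":[0,0,-0.11],"delta_rot":[0,0,0],"claw":100},{"delta_pos":[0.02,0.03,-0.13],"delta_rot":[0,0,0],"claw":100}]'

```text
time: 19.12
eef_pos: [0.5563, 0.3373, 0.1501]
tcp_rot: [1.0, -0.021, 0.004, -0.002]
contact_force: [1.1, -0.3, 2.2]
opening: 0.986
```

```bash
python3 - <<'E'
from h import *
st=ctrl.get_state(); im,d=ctrl.read_camera('wrist'); cv2.imwrite('pics/wrist19.png',im[:,:,::-1])
r=topface('wrist',d,(200,150,370,400),.036,st); print('sand',r[:-1])
plan([(.664,.122,.14)],[1.4])
E
```

```text
sand (([0.5383, 0.3627], 57.2, 32.4, -2.8), 'zmed', 0.0359, 2561)
t 19.17 at [0.5633 0.3304 0.1541] psi -0.0472 q [ 0.38  0.29  1.7  -0.01  1.14  2.  ] open 0.996 F [ 4.5 -1.7  2.7]
(0.664, 0.122, 0.14) 1.4 dpos [0.1102, 0.2034, 0.0156] rot [0.011, -0.015, -1.447]
```

View pics/wrist19.png

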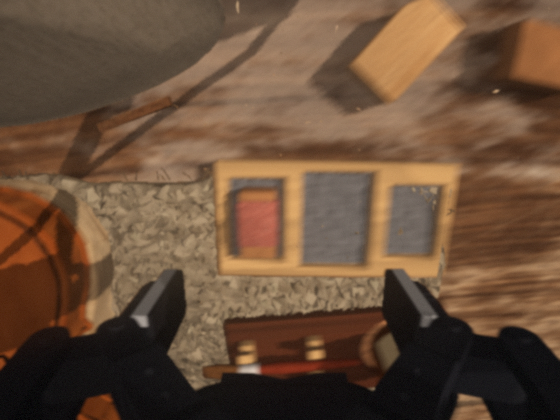

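Request:
carry_out --commands '[{"delta_pos":[0.016,0.03,0],"delta_rot":[0.002,-0.003,-0.12],"claw":100},{"delta_pos":[0.032,0.06,0],"delta_rot":[0.004,-0.005,-0.24],"claw":100},{"delta_pos":[0.048,0.09,0],"delta_rot":[0.005,-0.007,-0.36],"claw":100},{"delta_pos":[0.064,0.12,0],"delta_rot":[0.007,-0.01,-0.48],"claw":100},{"delta_pos":[0.08,0.15,0.005],"delta_rot":[0.009,-0.012,-0.6],"claw":100},{"delta_pos":[0.096,0.18,0.01],"delta_rot":[0.01,-0.014,-0.72],"claw":100},{"delta_pos":[0.11,0.2,0.015],"delta_rot":[0.01,-0.015,-0.84],"claw":100},{"delta_pos":[0.11,0.203,0.015],"delta_rot":[0.01,-0.015,-0.96],"claw":100}]'

```text
time: 19.83
eef_pos: [0.6656, 0.1178, 0.14]
tcp_rot: [0.897, 0.441, 0.001, -0.001]
contact_force: [-0.4, -0.3, -0.9]
opening: 1.001
```

```bash
python3 -c "
from h import *
plan([(.664,.122,.14)],1.398)"
```

```text
t 19.83 at [0.6656 0.1178 0.14  ] psi 0.9141 q [0.02 0.36 1.64 0.   1.14 0.68] open 1.001 F [-0.4 -0.3 -0.9]
(0.664, 0.122, 0.14) 1.398 dpos [0.0024, -0.0039, 0.0] rot [-0.0, -0.002, -0.484]
```

Request:
carry_out --commands '[{"delta_pos":[0.002,-0.004,0],"delta_rot":[0,-0.002,-0.12],"claw":100},{"delta_pos":[0.002,-0.004,0],"delta_rot":[0,-0.002,-0.24],"claw":100},{"delta_pos":[0.002,-0.004,0],"delta_rot":[0,-0.002,-0.36],"claw":100},{"delta_pos":[0.002,-0.004,0],"delta_rot":[0,-0.002,-0.484],"claw":100},{"delta_pos":[0.002,-0.004,0],"delta_rot":[0,-0.002,-0.484],"claw":100}]'

```text
time: 20.25
eef_pos: [0.6638, 0.1216, 0.1405]
tcp_rot: [0.765, 0.644, 0.0, 0.0]
contact_force: [-0.6, -0.1, -0.5]
opening: 1.002
```

```bash
python3 - <<'E'
from h import *
st=ctrl.get_state(); im,d=ctrl.read_camera('wrist'); cv2.imwrite('pics/wrist20.png',im[:,:,::-1])
r=topface('wrist',d,(200,100,370,330),.030,st); print('cork',r[:-1])
plan([(*r[0][0],-.003)],1.398)
E
```

```text
cork (([0.6641, 0.1232], 68.6, 44.6, 80.5), 'zmed', 0.03, 4790)
t 20.3 at [0.6638 0.1216 0.1404] psi 1.3953 q [0.03 0.36 1.64 0.   1.14 0.21] open 1.001 F [ 0.4 -0.4  0.1]
(0.6641, 0.1232, -0.003) 1.398 dpos [0.0015, -0.0, 0.1434] rot [0.001, -0.0, -0.003]
```

View pics/wrist20.png

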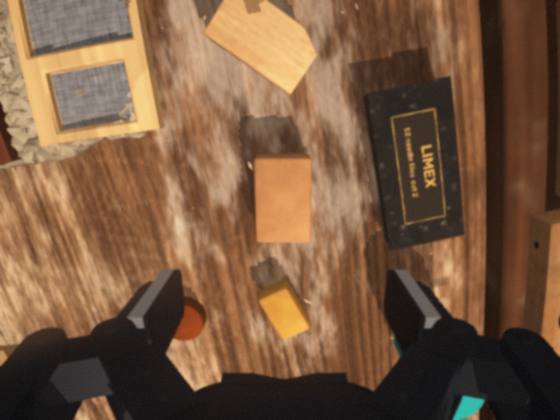

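Request:
carry_out --commands '[{"delta_pos":[0.001,0,0.04],"delta_rot":[0,0,0],"claw":85},{"delta_pos":[0.001,0,0.08],"delta_rot":[0,0,0],"claw":80},{"delta_pos":[0.001,0,0.115],"delta_rot":[0,0,0],"claw":75},{"delta_pos":[0.001,0,0.135],"delta_rot":[0,0,0],"claw":75},{"delta_pos":[0.001,0,0.142],"delta_rot":[0,0,0],"claw":75},{"delta_pos":[0.001,0,0.142],"delta_rot":[0,0,0],"claw":50},{"delta_pos":[0.001,0,0.142],"delta_rot":[0,0,0],"claw":35},{"delta_pos":[0.001,0,0.142],"delta_rot":[0,0,0],"claw":35}]' --force 40

```text
time: 20.97
eef_pos: [0.6662, 0.1228, 0.0012]
tcp_rot: [0.767, 0.642, 0.002, 0.002]
contact_force: [0.1, -0.4, 0.3]
opening: 0.518
```

Request:
carry_out --commands '[{"delta_pos":[0,0,0.001],"delta_rot":[0,0,0],"claw":30},{"delta_pos":[0,0,0],"delta_rot":[0,0,0],"claw":30}]'

```text
time: 21.13
eef_pos: [0.668, 0.1229, 0.0037]
tcp_rot: [0.767, 0.642, 0.004, 0.003]
contact_force: [-0.8, 0.3, -0.3]
opening: 0.52
```

```bash
python3 tips.py; python3 -c "
from h import *
plan([(.534,.2956,.13)],-.05)"
```

```text
t 21.18 at [0.6677 0.1229 0.0036] psi 1.3943 q [0.03 0.53 1.69 0.   0.92 0.21] open 0.517 F [-0.8 -0.1  0.2]
637 tool z max pct [-0.0303 -0.0205 -0.0189 -0.0175 -0.0166] y [-0.0274  0.0297]
t 21.23 at [0.6673 0.1229 0.0031] psi 1.3944 q [0.03 0.53 1.69 0.   0.92 0.21] open 0.519 F [-0.3  0.7 -0.4]
(0.534, 0.2956, 0.13) -0.05 dpos [0.1469, -0.1606, -0.128] rot [0.005, -0.007, 1.444]
```

View pics/w14.png

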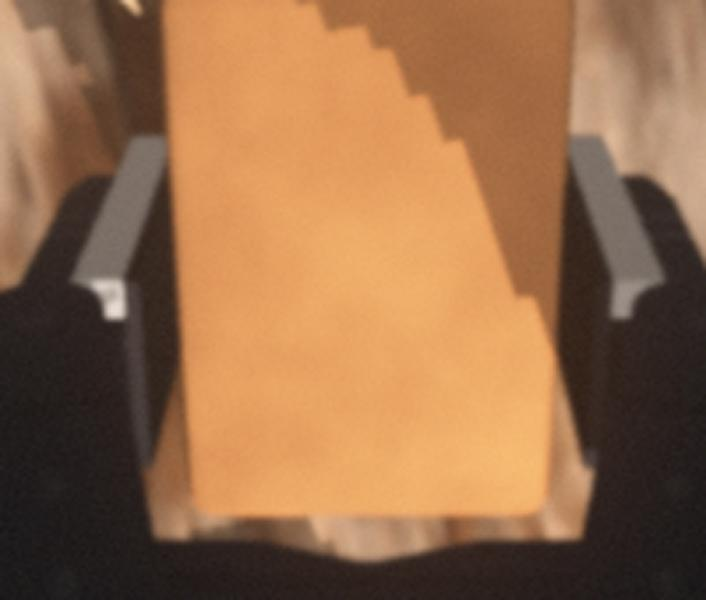

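Request:
carry_out --commands '[{"delta_pos":[0,0,-0.03],"delta_rot":[0,0,0],"claw":30},{"delta_pos":[0,0,-0.07],"delta_rot":[0,0,0],"claw":30},{"delta_pos":[0.012,-0.013,-0.105],"delta_rot":[0,0,0.12],"claw":30},{"delta_pos":[0.036,-0.039,-0.125],"delta_rot":[0,0,0.24],"claw":30},{"delta_pos":[0.06,-0.065,-0.128],"delta_rot":[0,0,0.36],"claw":30},{"delta_pos":[0.085,-0.093,-0.128],"delta_rot":[0,0,0.48],"claw":30},{"delta_pos":[0.11,-0.12,-0.128],"delta_rot":[0,0,0.6],"claw":30},{"delta_pos":[0.135,-0.148,-0.128],"delta_rot":[0,0,0.72],"claw":30}]'

```text
time: 21.9
eef_pos: [0.5434, 0.2828, 0.1312]
tcp_rot: [0.945, 0.328, 0.005, 0.001]
contact_force: [0.2, -0.5, -0.6]
opening: 0.516
```

```bash
python3 -c "
from h import *
plan([(.534,.2956,.13)],-.05)"
```

```text
t 21.9 at [0.5434 0.2828 0.1312] psi 0.6677 q [ 0.32  0.23  1.81 -0.    1.09  1.22] open 0.516 F [ 0.2 -0.5 -0.6]
(0.534, 0.2956, 0.13) -0.05 dpos [0.0005, -0.0159, 0.0011] rot [0.002, -0.01, 0.718]
```

Request:
carry_out --commands '[{"delta_pos":[0,-0.01,0],"delta_rot":[0.001,-0.003,0.12],"claw":30},{"delta_pos":[0,-0.016,0.001],"delta_rot":[0.001,-0.006,0.24],"claw":30},{"delta_pos":[0,-0.016,0.001],"delta_rot":[0.002,-0.01,0.36],"claw":30},{"delta_pos":[0,-0.016,0.001],"delta_rot":[0.002,-0.01,0.48],"claw":30},{"delta_pos":[0,-0.016,0.001],"delta_rot":[0.002,-0.01,0.6],"claw":30},{"delta_pos":[0,-0.016,0.001],"delta_rot":[0.002,-0.01,0.718],"claw":30},{"delta_pos":[0,-0.016,0.001],"delta_rot":[0.002,-0.01,0.718],"claw":30},{"delta_pos":[0,-0.016,0.001],"delta_rot":[0.002,-0.01,0.718],"claw":30}]'

```text
time: 22.57
eef_pos: [0.5335, 0.2954, 0.1305]
tcp_rot: [1.0, -0.024, 0.0, -0.0]
contact_force: [-0.5, -0.5, -0.6]
opening: 0.516
```

```bash
python3 held.py .030 pics/wrist21.png;  python3 -c "
from h import *
plan([(.534,.2956,.02)],-.05)"
```

```text
held top z 0.1486 bottom 0.1186 ([0.5573, 0.2936], 58.1, 26.5, 87.8) tcp [0.5335 0.2954 0.1305] 445
slope x,y [-0.038  0.011]
t 22.62 at [0.5335 0.2953 0.1304] psi -0.0475 q [ 0.34  0.23  1.82 -0.    1.09  1.96] open 0.51 F [-0.6  0.4 -0.3]
(0.534, 0.2956, 0.02) -0.05 dpos [0.0004, -0.0003, 0.1104] rot [-0.0, -0.0, 0.002]
```

View pics/wrist21.png

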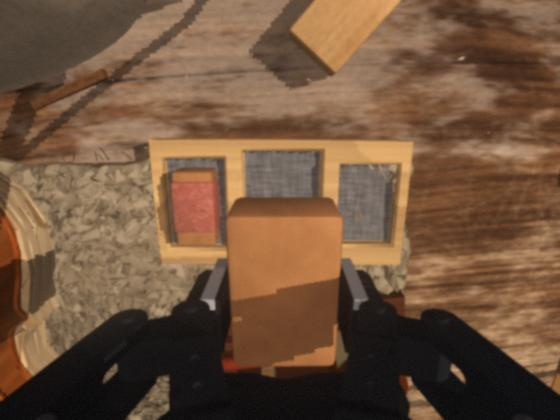

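```bash
sed -i 's/T\[...,2\]>-.028/T[...,2]>-.037/' held.py; python3 held.py .030 pics/wrist21.png
```

```text
held top z 0.1615 bottom 0.1315 ([0.5414, 0.2943], 58.3, 46.7, -2.7) tcp [0.5335 0.2953 0.1304] 14831
slope x,y [-0.005 -0.   ]
```

Request:
carry_out --commands '[{"delta_pos":[-0.001,-0.001,0.035],"delta_rot":[0,0,0],"claw":30},{"delta_pos":[-0.001,-0.001,0.07],"delta_rot":[0,0,0],"claw":30},{"delta_pos":[-0.001,-0.001,0.095],"delta_rot":[0,0,0],"claw":30},{"delta_pos":[-0.001,-0.001,0.108],"delta_rot":[0,0,0],"claw":30},{"delta_pos":[-0.001,-0.001,0.115],"delta_rot":[0,0,0],"claw":30},{"delta_pos":[-0.001,-0.001,0.118],"delta_rot":[0,0,0],"claw":30}]'

```text
time: 23.17
eef_pos: [0.5325, 0.2963, 0.0116]
tcp_rot: [1.0, -0.024, -0.0, 0.0]
contact_force: [0.7, -0.3, -0.1]
opening: 0.517
```

Request:
carry_out --commands '[{"delta_pos":[0,0,0.001],"delta_rot":[0,0,0],"claw":35},{"delta_pos":[0,0,0.001],"delta_rot":[0,0,0],"claw":60},{"delta_pos":[0,0,0.001],"delta_rot":[0,0,0],"claw":65},{"delta_pos":[0,0,0],"delta_rot":[0,0,0],"claw":65},{"delta_pos":[0,0,-0.03],"delta_rot":[0,0,0],"claw":65},{"delta_pos":[0,0,-0.07],"delta_rot":[0,0,0],"claw":65},{"delta_pos":[0,0,-0.11],"delta_rot":[0,0,0],"claw":70},{"delta_pos":[0.02,0.02,-0.13],"delta_rot":[0,0,0],"claw":70}]'

```text
time: 23.83
eef_pos: [0.5519, 0.2789, 0.1483]
tcp_rot: [1.0, -0.022, 0.003, -0.002]
contact_force: [1.9, 0.5, 0.5]
opening: 0.699
```

```bash
python3 - <<'E'
from h import *
st=ctrl.get_state(); im,d=ctrl.read_camera('wrist'); cv2.imwrite('pics/wrist22.png',im[:,:,::-1])
r=topface('wrist',d,(200,100,370,400),.042,st,.004); print('cork',r[:-1])
plan([(.647,.016,.14)],[-1.267])
plan([(.647,.016,.14)],[1.875])
E
```

```text
cork (([0.5357, 0.2958], 68.8, 44.6, -2.4), 'zmed', 0.0419, 4632)
t 23.88 at [0.5589 0.2744 0.1525] psi -0.0465 q [ 0.29  0.23  1.78 -0.    1.12  1.91] open 0.698 F [ 3.6 -1.6  3.4]
(0.647, 0.016, 0.14) -1.267 dpos [0.0998, 0.2541, 0.0134] rot [-0.013, -0.013, 1.22]
t 23.88 at [0.5589 0.2744 0.1525] psi -0.0465 q [ 0.29  0.23  1.78 -0.    1.12  1.91] open 0.698 F [ 3.6 -1.6  3.4]
(0.647, 0.016, 0.14) 1.875 dpos [0.0998, 0.2541, 0.0134] rot [0.014, -0.014, -1.921]
```

View pics/wrist22.png

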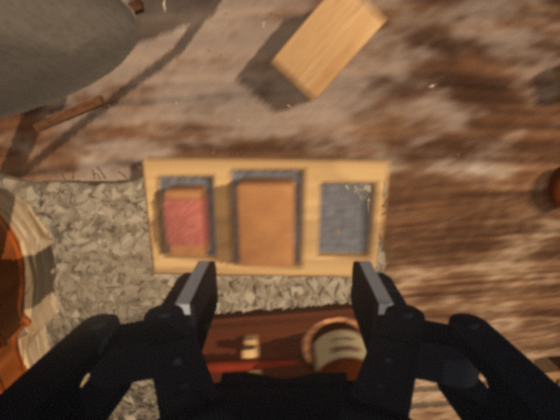

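Request:
carry_out --commands '[{"delta_pos":[0.014,0.035,0],"delta_rot":[0,0,-0.12],"claw":65},{"delta_pos":[0.029,0.072,0],"delta_rot":[0,0,-0.24],"claw":65},{"delta_pos":[0.044,0.11,0],"delta_rot":[0.004,-0.004,-0.36],"claw":65},{"delta_pos":[0.059,0.148,0],"delta_rot":[0.004,-0.004,-0.48],"claw":65},{"delta_pos":[0.074,0.186,0.005],"delta_rot":[0.006,-0.006,-0.6],"claw":65},{"delta_pos":[0.089,0.224,0.01],"delta_rot":[0.008,-0.008,-0.72],"claw":65},{"delta_pos":[0.1,0.25,0.013],"delta_rot":[0.01,-0.01,-0.84],"claw":65},{"delta_pos":[0.1,0.254,0.013],"delta_rot":[0.01,-0.01,-0.96],"claw":65}]'

```text
time: 24.55
eef_pos: [0.6488, 0.0102, 0.1405]
tcp_rot: [0.897, 0.441, 0.004, -0.001]
contact_force: [-0.1, 0.7, -0.6]
opening: 0.652
```

Request:
carry_out --commands '[{"delta_pos":[0,0,0],"delta_rot":[0,0,-0.12],"claw":65},{"delta_pos":[0,0,0],"delta_rot":[0,0,-0.24],"claw":65},{"delta_pos":[0,0,0],"delta_rot":[0,0,-0.36],"claw":65},{"delta_pos":[0,0,0],"delta_rot":[0,0,-0.48],"claw":65},{"delta_pos":[0,0,0],"delta_rot":[0,0,-0.6],"claw":65},{"delta_pos":[0,0,0],"delta_rot":[0,0,-0.72],"claw":65},{"delta_pos":[0,0,0],"delta_rot":[0,0,-0.84],"claw":65},{"delta_pos":[0,0,0],"delta_rot":[0,0,-0.96],"claw":65}]'

```text
time: 25.22
eef_pos: [0.649, 0.0101, 0.1411]
tcp_rot: [0.59, 0.808, 0.004, 0.002]
contact_force: [-0.2, -0.7, -0.1]
opening: 0.648
```

```bash
python3 - <<'E'
from h import *
st=ctrl.get_state(); im,d=ctrl.read_camera('wrist'); cv2.imwrite('pics/wrist23.png',im[:,:,::-1])
r=topface('wrist',d,(200,100,370,330),.022,st); print('wax',r[:-1])
plan([(*r[0][0],-.003)],np.radians(r[0][3]+180))
E
```

```text
wax (([0.6462, 0.0163], 49.0, 29.5, -71.9), 'zmed', 0.0218, 2145)
t 25.27 at [0.649  0.0101 0.1411] psi 1.884 q [-0.14  0.3   1.71  0.01  1.12 -0.46] open 0.651 F [0.2 0.3 0.2]
(0.6462, 0.0163, -0.003) 1.88670092140587 dpos [0.0065, -0.0019, 0.1441] rot [0.008, -0.002, -0.003]
```

View pics/wrist23.png

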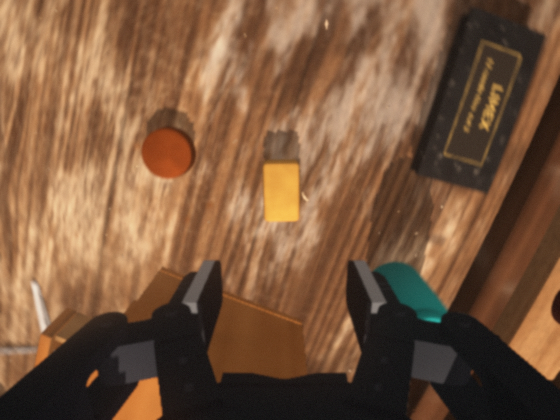

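```bash
python3 - <<'E'
from h import *
T=np.load('pics/top1.npy');C=cloud('top',T)
m=(C[...,2]>.09)&(C[...,2]<.16)&(T>0)&(C[...,0]>.45)&(C[...,0]<.75)&(C[...,1]<-.04)&(C[...,1]>-.3)
q=C[m]
for x in np.arange(.5,.74,.02):
    k=q[(q[:,0]>=x)&(q[:,0]<x+.02)]
    if len(k): print(round(x,2),np.percentile(k[:,1],99.5).round(4))
S=np.load('pics/scene1.npy');C=cloud('scene',S)
m=(C[...,2]>.03)&(C[...,2]<.16)&(S>0)&(C[...,0]>.5)&(C[...,0]<.75)&(C[...,1]<-.03)&(C[...,1]>-.3)
q=C[m]
for x in np.arange(.5,.74,.02):
    k=q[(q[:,0]>=x)&(q[:,0]<x+.02)]
    if len(k): print('s',round(x,2),np.percentile(k[:,1],99.5).round(4))
E
```

```text
0.5 -0.0951
0.52 -0.0939
0.54 -0.0887
0.56 -0.0869
0.58 -0.0889
0.6 -0.0912
0.62 -0.0935
0.64 -0.0954
0.66 -0.0975
0.68 -0.0983
0.7 -0.1004
s 0.5 -0.097
s 0.52 -0.0912
s 0.54 -0.0919
s 0.56 -0.0849
s 0.58 -0.087
s 0.6 -0.089
s 0.62 -0.0909
s 0.64 -0.0938
s 0.66 -0.0954
s 0.68 -0.0965
s 0.7 -0.1002
```

Request:
carry_out --commands '[{"delta_pos":[0.006,-0.002,0.04],"delta_rot":[0.008,-0.002,0],"claw":65},{"delta_pos":[0.006,-0.002,0.08],"delta_rot":[0.008,-0.002,0],"claw":65},{"delta_pos":[0.006,-0.002,0.115],"delta_rot":[0.008,-0.002,0],"claw":65},{"delta_pos":[0.006,-0.002,0.137],"delta_rot":[0.008,-0.002,0],"claw":65},{"delta_pos":[0.006,-0.002,0.145],"delta_rot":[0.008,-0.002,0],"claw":65},{"delta_pos":[0.006,-0.002,0.146],"delta_rot":[0.008,-0.002,0],"claw":40},{"delta_pos":[0.006,-0.002,0.146],"delta_rot":[0.008,-0.002,0],"claw":20},{"delta_pos":[0.006,-0.002,0.146],"delta_rot":[0.008,-0.002,0],"claw":20}]' --force 35

```text
time: 25.93
eef_pos: [0.6483, 0.0155, -0.0023]
tcp_rot: [0.588, 0.809, 0.001, 0.002]
contact_force: [-0.1, -0.8, -0.6]
opening: 0.341
```

Request:
carry_out --commands '[{"delta_pos":[0,0,0.002],"delta_rot":[0,0,0],"claw":15},{"delta_pos":[0,0,0.001],"delta_rot":[0,0,0],"claw":15}]'

```text
time: 26.1
eef_pos: [0.6501, 0.0153, -0.0011]
tcp_rot: [0.589, 0.808, 0.002, 0.004]
contact_force: [0.1, 0.7, -0.6]
opening: 0.339
```

```bash
python3 tips.py; python3 -c "
from h import *
plan([(.531,.227,.13)],3.0916)"
```

```text
t 26.15 at [ 0.6498  0.0153 -0.0012] psi 1.8831 q [-0.13  0.48  1.76 -0.    0.89 -0.44] open 0.336 F [0.4 0.1 0.3]
641 tool z max pct [-0.0298 -0.0192 -0.0178 -0.0163 -0.0153] y [-0.0202  0.0216]
t 26.2 at [ 0.6495  0.0153 -0.0016] psi 1.8831 q [-0.13  0.48  1.76 -0.    0.89 -0.44] open 0.336 F [-1.2  0.5 -0.2]
(0.531, 0.227, 0.13) 3.0916 dpos [0.2374, -0.0468, -0.1327] rot [0.004, 0.007, -1.208]
```

View pics/w14.png

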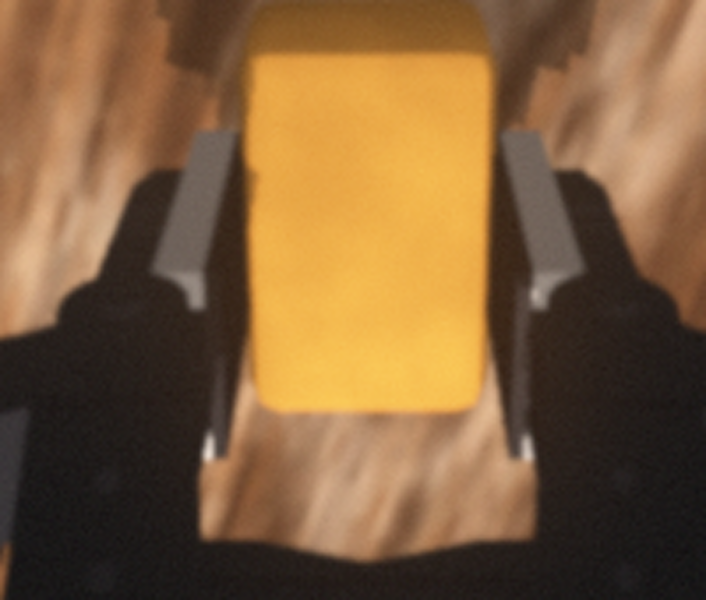

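Request:
carry_out --commands '[{"delta_pos":[0,0,-0.025],"delta_rot":[0,0,0],"claw":15},{"delta_pos":[0,0,-0.06],"delta_rot":[0,0,0],"claw":15},{"delta_pos":[0.025,-0.005,-0.095],"delta_rot":[0,0,-0.12],"claw":15},{"delta_pos":[0.06,-0.012,-0.125],"delta_rot":[0,0,-0.24],"claw":15},{"delta_pos":[0.1,-0.02,-0.132],"delta_rot":[0,0,-0.36],"claw":15},{"delta_pos":[0.14,-0.028,-0.132],"delta_rot":[0,0,-0.48],"claw":15},{"delta_pos":[0.18,-0.036,-0.132],"delta_rot":[0,0,-0.6],"claw":15},{"delta_pos":[0.22,-0.044,-0.132],"delta_rot":[0,0,-0.72],"claw":15}]'

```text
time: 26.87
eef_pos: [0.5396, 0.2104, 0.1308]
tcp_rot: [0.263, 0.965, 0.001, 0.005]
contact_force: [-0.5, 0.4, -0.4]
opening: 0.343
```

```bash
python3 -c "
from h import *
plan([(.531,.227,.13)],3.0916)"
```

```text
t 26.87 at [0.5396 0.2104 0.1308] psi 2.6083 q [ 0.2   0.16  1.9  -0.    1.07 -0.84] open 0.343 F [-0.5  0.4 -0.4]
(0.531, 0.227, 0.13) 3.0916 dpos [0.0159, 0.0099, 0.0007] rot [0.002, 0.009, -0.483]
```

Request:
carry_out --commands '[{"delta_pos":[0.01,0.006,0],"delta_rot":[0,0.004,-0.12],"claw":15},{"delta_pos":[0.016,0.01,0],"delta_rot":[0,0.006,-0.24],"claw":15},{"delta_pos":[0.016,0.01,0],"delta_rot":[0.002,0.009,-0.36],"claw":15},{"delta_pos":[0.016,0.01,0],"delta_rot":[0.002,0.009,-0.483],"claw":15},{"delta_pos":[0.016,0.01,0],"delta_rot":[0.002,0.009,-0.483],"claw":15},{"delta_pos":[0.016,0.01,0],"delta_rot":[0.002,0.009,-0.483],"claw":15}]'

```text
time: 27.37
eef_pos: [0.531, 0.2272, 0.1311]
tcp_rot: [0.027, 1.0, 0.0, 0.001]
contact_force: [0.2, -0.3, 0.1]
opening: 0.338
```

```bash
python3 held.py .022 pics/wrist24.png;  python3 -c "
from h import *
plan([(.531,.227,.02)],3.0916)"
```

```text
held top z 0.1564 bottom 0.1344 ([0.5299, 0.2265], 53.0, 49.9, 36.6) tcp [0.531  0.2272 0.1311] 7501
slope x,y [ 0.009 -0.002]
t 27.42 at [0.531  0.2271 0.131 ] psi 3.0882 q [ 0.23  0.16  1.89  0.    1.08 -1.29] open 0.339 F [-0.5  0.6 -0.3]
(0.531, 0.227, 0.02) 3.0916 dpos [0.0001, -0.0001, 0.111] rot [0.0, 0.001, -0.003]
```

View pics/wrist24.png

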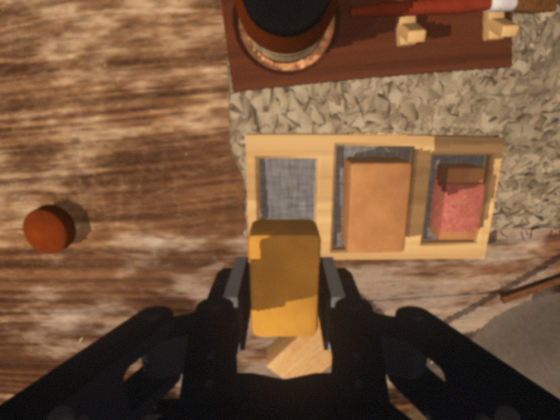

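```bash
python3 - <<'E'
from h import *
st=ctrl.get_state()
print(toplane('wrist',[(258,190),(317,190),(288,156),(246,190),(502,190)],.018,st).round(4))
print(toplane('wrist',[(285,233),(285,336),(250,285),(320,285)],.1555,st).round(4))
E
```

```text
[[0.521  0.2065 0.018 ]
 [0.5234 0.2529 0.018 ]
 [0.4955 0.2315 0.018 ]
 [0.5205 0.1971 0.018 ]
 [0.5309 0.4047 0.018 ]]
[[0.5066 0.2281 0.1555]
 [0.555  0.2256 0.1555]
 [0.5289 0.2124 0.1555]
 [0.5305 0.2415 0.1555]]
```

Request:
carry_out --commands '[{"delta_pos":[0.001,0.001,0.035],"delta_rot":[0,0,0],"claw":15},{"delta_pos":[0.001,0.001,0.07],"delta_rot":[0,0,0],"claw":15},{"delta_pos":[0.001,0.001,0.095],"delta_rot":[0,0,0],"claw":15},{"delta_pos":[0.001,0.001,0.108],"delta_rot":[0,0,0],"claw":15},{"delta_pos":[0.001,0.001,0.116],"delta_rot":[0,0,0],"claw":15},{"delta_pos":[0.001,0.001,0.12],"delta_rot":[0,0,0],"claw":15}]'

```text
time: 27.92
eef_pos: [0.5302, 0.228, 0.0104]
tcp_rot: [0.027, 1.0, 0.0, 0.0]
contact_force: [-1.2, 0.4, -0.6]
opening: 0.338
```

Request:
carry_out --commands '[{"delta_pos":[0,0,0.001],"delta_rot":[0,0,0],"claw":25},{"delta_pos":[0,0,0.001],"delta_rot":[0,0,0],"claw":45},{"delta_pos":[0,0,0.001],"delta_rot":[0,0,0],"claw":48},{"delta_pos":[0,0,0],"delta_rot":[0,0,0],"claw":48},{"delta_pos":[0,0,-0.03],"delta_rot":[0,0,0],"claw":48},{"delta_pos":[0,0,-0.07],"delta_rot":[0,0,0],"claw":48},{"delta_pos":[0,0,-0.11],"delta_rot":[0,0,0],"claw":50},{"delta_pos":[0,0,-0.15],"delta_rot":[0,0,0],"claw":70}]'

```text
time: 28.58
eef_pos: [0.53, 0.228, 0.1629]
tcp_rot: [0.027, 1.0, 0.0, 0.001]
contact_force: [0.6, 0.5, 0.1]
opening: 0.62
```

Request:
carry_out --commands '[{"delta_pos":[0.02,0.02,-0.04],"delta_rot":[0,0,0],"claw":80},{"delta_pos":[0.02,0.04,-0.08],"delta_rot":[0,0,0],"claw":80},{"delta_pos":[0.02,0.05,-0.1],"delta_rot":[0,0,0],"claw":80},{"delta_pos":[0.02,0.05,-0.1],"delta_rot":[0,0,0],"claw":80},{"delta_pos":[0.02,0.05,-0.1],"delta_rot":[0,0,0],"claw":80}]'

```text
time: 29.0
eef_pos: [0.5138, 0.2801, 0.2672]
tcp_rot: [0.027, 1.0, 0.001, 0.004]
contact_force: [-0.3, -0.1, -0.9]
opening: 0.8
```

```bash
python3 - <<'E'
from h import *
import pickle
st=ctrl.get_state(); im,d=ctrl.read_camera('wrist'); cv2.imwrite('pics/wrist25.png',im[:,:,::-1]); np.save('pics/wrist25.npy',d); pickle.dump(dict(st),open('pics/st25.pkl','wb'))
plan([])
im,d=ctrl.read_camera('scene'); cv2.imwrite('pics/scene25.png',im[:,:,::-1])
E
```

```text
t 29.05 at [0.5128 0.2792 0.2642] psi 3.0876 q [ 0.33  0.05  1.76 -0.    1.32 -1.19] open 0.801 F [ 0.9 -0.4 -0.5]
```

View pics/wrist25.png

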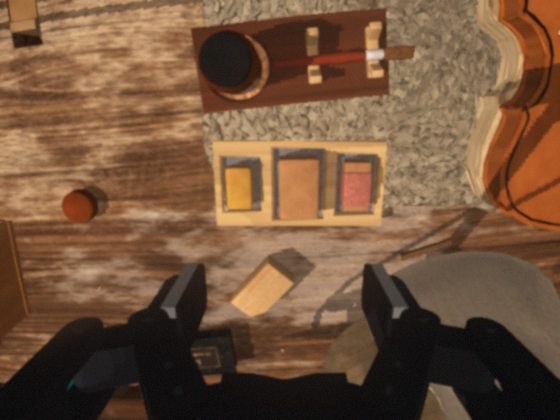

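View pics/scene25.png

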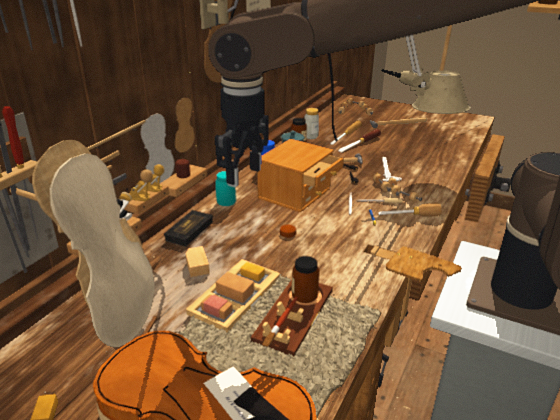

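```bash
python3 - <<'E'
from h import *
import pickle
st=pickle.load(open('pics/st25.pkl','rb')); d=np.load('pics/wrist25.npy'); im=cv2.imread('pics/wrist25.png')
C=cloud('wrist',d,st)
yaw=-.0495; c0=np.array([.534,.2958]); Rz=lambda a: np.array([[np.cos(a),-np.sin(a)],[np.sin(a),np.cos(a)]])
k=toplane('wrist',[(213,141),(387,142),(382,227),(218,227)],.02,st); print('pale',rect(k))
k2=toplane('wrist',[(192,30),(385,10),(389,94),(202,111)],.02,st); print('dark',rect(k2))
for n,b,z in [('wax',(220,155,262,215),.034),('cork',(272,150,325,222),.042),('sand',(335,155,378,216),.036)]:
    r=topface('wrist',d,b,z,st,.004); print(n,r[:-1],'board',((np.array(r[0][0])-c0)@Rz(yaw)).round(4))
r=topface('wrist',d,(190,20,260,95),.099,st); print('jar',r[:-1],'board',((np.array(r[0][0])-[.3967,.2945])@Rz(.054)).round(4))
m=np.zeros(d.shape,np.uint8); m[40:75,262:420]=((C[...,2]>.030)&(C[...,2]<.05)&(d>0))[40:75,262:420]
hsv=cv2.cvtColor(im,cv2.COLOR_BGR2HSV); print([ (u,C[57,u].round(4).tolist()) for u in (290,)])
red=np.zeros(d.shape,bool); red[40:75,270:415]=((hsv[...,0]<10)|(hsv[...,0]>172))[40:75,270:415]&(C[...,2]>.032)[40:75,270:415]
vv,uu=np.where(red); P=toplane('wrist',np.c_[uu,vv],.037,st); print('handle',rect(P),len(uu), 'top z',np.median(C[red][:,2]))
a=np.polyfit(P[:,1],P[:,0],1); print('x along y', np.polyval(a,[.28,.349,.41]),'yaw dev',np.degrees(a[0]))
tips=toplane('wrist',[(276,65),(414,52)],.037,st); print('ends approx',tips.round(4), 'mid board',((tips.mean(0)[:2]-[.3967,.2945])@Rz(.054)).round(4))
for n,b,z in [('maple',(225,250,300,320),.028),('rosin',(55,185,105,228),.016)]:
    r=topface('wrist',d,b,z,st); print(n,r[:-1])
E
```

```text
pale ([0.5345, 0.2991], 202.2, 104.3, 86.9)
dark ([0.3956, 0.2951], 209.2, 87.0, -87.9)
wax (([0.5307, 0.227], 49.3, 29.6, -3.1), 'zmed', 0.034, 1053) board [ 0.0001 -0.0689]
cork (([0.534, 0.2957], 69.1, 44.5, -3.1), 'zmed', 0.0421, 2397) board [ 0.     -0.0001]
sand (([0.5358, 0.3622], 57.5, 32.9, -2.4), 'zmed', 0.0361, 1356) board [-0.0015  0.0664]
jar (([0.4004, 0.2347], 45.8, 44.4, 41.5), 'zmed', 0.0991, 2295) board [ 0.0005 -0.0599]
[(290, [0.3919, 0.2932, 0.021])]
handle ([0.3937, 0.3219], 99.2, 25.7, 86.9) 871 top z 0.04004914855197411
x along y [0.3998222  0.39677274 0.39407684] yaw dev -2.5321899750394317
ends approx [[0.401  0.2779 0.037 ]
 [0.3937 0.422  0.037 ]] mid board [0.0036 0.0553]
maple (([0.6691, 0.2436], 77.6, 45.2, -44.3), 'zmed', 0.0283, 1785)
rosin (([0.5478, 0.0197], 43.3, 40.2, -69.5), 'zmed', 0.0156, 814)
```

```bash
python3 -c "
from plant import ctrl
print(ctrl.sign_off())"
```

```text
the job is handed in; nothing more can be done
None
```

Both kits are made up and the job is handed in, at about 29 s of the 109 s allowed. The hand-in reported no verdict.

**What I did:** I stood the jar in the dark board's recess and laid the brush across both saddles. The sanding block, cork and beeswax lie flat in their own recesses in the pale board.

**Last checks:** these come from the final wrist picture, measured in the board frames.

| Item | Measured position (mm) | Target (mm) | Height check |
|---|---|---|---|
| Jar | x 0.5, y -59.9 | 0, -60 | lid at 99 mm: on the recess floor |
| Brush | x about 3.6, y about 55 | 0, 54 | top at 40 mm, about 2 mm under nominal; angle about 1° off |
| Sanding block | x -1.5, y 66.4 | 0, 67.5 | top at 36 mm: on the recess floor |
| Cork | x 0, y -0.1 | 0, -1 | top at 42 mm: on the recess floor |
| Beeswax | x 0.1, y -68.9 | 0, -68.5 | top at 34 mm: on the recess floor |

The rosin and maple measured within about 2 mm of where they started. The gripper was raised well clear at the end.

**What failed or disagreed:**
- **First brush grasp:** it closed above the handle. The fingertips sit about 14 mm behind the reported TCP, not 17 mm ahead as described. I went about 29 mm lower, and the second grasp held.
- **Jar grasp force:** the wrist force briefly read about 25 N as the gripper closed on the jar. That is within the limits, but I didn't find the cause.
- **Camera disagreement:** the top camera read x about 3–5 mm lower than the wrist camera, and the scene camera about 3–4 mm lower. I trusted the wrist camera because two views a quarter turn apart agreed.
- **Hanging cord:** I moved a finger through it slowly and felt no force, so I treated it as not solid.

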